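Make up two table caddies at the self-service counter

TASK

Make up the two table caddies from the stock on the counter: the red-lidded jar, the blue-capped bottle and the upturned yellow tumbler go into the black caddy, and the green-lidded jar and the steel shaker go into the wooden caddy, one thing to a compartment in any order, each standing upright (the tumbler still mouth down) on the compartment floor. Set things down gently without dropping them or knocking any over, leave the caddies where they stand, and do not disturb the sign, the napkin box or the stack of cups.

Things in the scene. Friction and masses are not known exactly. Their poses are not given: they have to be found in the camera images.
- black_caddy: Black plastic caddy with a thin brass-coloured line along its long sides, three compartments, 232 x 80 mm outside. Compartments 72 x 72 mm inside, in a row along its y axis, centres at y = -76, 0 and +76 mm. Walls 4 mm thick, 24 mm high; floor 4 mm thick. 0.9 kg, loose. Origin: centre of the underside; x across the row and within about 0.25 rad of straight away from the robot, z up.
- wood_caddy: Pale wooden caddy, two compartments, 156 x 80 mm outside. Compartments 72 x 72 mm inside, in a row along its y axis, centres at y = -38 and +38 mm. Walls 4 mm thick, 24 mm high; floor 4 mm thick. 0.9 kg, loose. Origin: centre of the underside; x across the row and within about 0.25 rad of straight away from the robot, z up.
- red_jar: Round jar with dark red-brown contents, a white paper band and a red lid. 75 mm tall; body diameter 52 mm up to 57 mm height, then a short neck, lid diameter 53 mm from 59 mm up. About 0.18 kg. Origin: centre of the underside; z up, round about z. 
- green_jar: Jar of the same shape with pale yellow-green contents, a white paper band and a green lid. 75 mm tall; body diameter 52 mm up to 57 mm height, then a short neck, lid diameter 53 mm from 59 mm up. About 0.18 kg. Origin: centre of the underside; z up, round about z. 
- blue_bottle: Short round sauce bottle, dark brown with a pale band, and a blue cap that ends in a spout. 95 mm tall in all; diameter 48 mm up to 66 mm height, cap 49 mm from 66 to 80 mm, then a narrow spout. About 0.16 kg. Origin: centre of the underside; z up, round about z. 
- shaker: Bare steel shaker with a domed, pierced top. 90 mm tall; diameter 48 mm up to 72 mm height, top 50 mm from 72 to 83 mm. About 0.17 kg. Origin: centre of the underside; z up, round about z. 
- tumbler: Single small yellow hard-plastic tumbler with a white band, standing mouth down (it stays mouth down). 70 mm tall; tapers from 55 mm diameter just above its 57 mm rim at the counter to 49 mm at the top. About 0.05 kg. It counts as a solid body. Origin: centre of the rim at the counter; z up, round about z.
- sign: Bystander: dark wooden counter sign with a blank cream face and brass-coloured border turned away from the robot, 60 x 160 mm, 65 mm tall, beyond the caddies. To be left alone. Origin: centre of the underside; y along its length, z up.
- napkin_box: Bystander: steel napkin dispenser, 100 x 120 mm, 105 mm tall, at the robot's right. To be left alone. Origin: centre of the underside, z up.
- cup_stack: Bystander: tall stack of white paper cups, mouth down, 79 mm wide at the foot, 125 mm tall, at the robot's left. To be left alone. Origin: centre of the underside, z up.
Things that resemble listed ones, but are neither listed nor needed, are in the scene too. Of the things like the red_jar, leave any that is pink or purple; of the rest the smaller one is meant.

How it is judged:
By the outcome, as a careful person would: the job done as asked, in the order asked, and still so for the second after the job is handed in, with the robot touching nothing.
It also fails if it takes over 144 s, if anything falls off the work surface, if the arm or the gripper's body presses on something with over 40 N, if the wrist force passes 120 N, or if a joint passes its speed limit or range.

ROBOT

A 6-joint arm with a two-finger parallel gripper is mounted at the origin on the work surface. World frame = base frame: x ahead of the robot, y to its left, z up, the work surface at z = 0. Lengths are in m, angles in rad, forces in N, time in s.
With the tool pointing down it reaches from about 0.425 to 0.95 m from the base axis. Payload 3.5 kg.
Tool frame: the origin (TCP) lies between the finger pads; the fingertips stand 14 mm ahead of it and the grasp point (between the pads) lies 5 mm behind it (ctrl.tip_extent is the distance from the TCP to the fingertips, in m); x points along the fingers, z is the direction in which the jaws open and shut, and the axes are right-handed (so a half turn about x gives the same grasp; the last joint's range is limited). The gripper opens to 85 mm and grips with 20 to 120 N. Pads are 22 mm wide; open, the fingers measure 114 mm over their backs; the gripper's body (76 mm by 85 mm) begins 54 mm behind the grasp point. The pads swing forward as they close: fully open they stand 13 mm farther back than shut.
Start: joints at [1.12, 0.286, 1.577, -0, 1.279, -0.15], TCP at [0.2, 0.645, 0.245] pointing down, gripper open.
Joint ranges: [-2.77, 2.77], [-0.9, 2.22], [0.21, 2.48], [-1.53, 4.67], [0.24, 2.81], [-2.84, 2.84]. Speed limits (rad/s): [2.79, 2.79, 3.14, 3.14, 3.14, 3.14].

INTERFACE

Orientations are given as a unit quaternion [x, y, z, w].
In Python, from plant import ctrl gives the robot as it stands.
- The arm moves only by the tool move_arm, never from a script. Its argument "commands" is one flat list of numbers, 4 for each row, row after row: the shift along the tool's x, y, z in units of 25 mm (1.0 is 25 mm), then the turn about the tool's x in units of 5 degrees (1.0 is 5 degrees). A call has 1 to 20 rows; each row shifts and turns the commanded pose from where the row before left it, along the tool's axes as they then stand; what a row does not reach is not made up. A row lasts 1/8 s, in which the tool goes at most 62.5 mm and 10.7 degrees, less where a joint would pass 70% of its speed; a pose out of reach is approached as far as the arm can. A call is refused whole if a number of a shift passes 1 or a number of a turn 1, either way. A call with a gripper value outside its range is refused whole. "jaw" is the finger opening in mm, from 0 to 85.4, set as the call begins (left out, the last holds). The fingers move at their own pace and stop on an object; "force" is the grip in N (left out, the last holds). Time passes only in rows, so rows that do not move let the fingers close. It gives the time, the measured TCP pose, the force and the opening at its end, in the units of the state.
- ctrl.get_state(): the state, without advancing time (a new reading comes with each control period).
- ctrl.read_camera(name): name is "scene" or "top" or "wrist"; returns the picture (400x640x3 uint8, red, green, blue); there is no depth.
- ctrl.get_calibration(name): a dict with "camera_matrix" (3x3 intrinsics, pixels), "k1" (the pictures are not rectified: a ray, as slopes to the right and down, at radius r is drawn at 1 + k1 r^2 times it, then the intrinsics apply), "camera_from_world" (4x4, takes a point from world to camera coordinates); the wrist camera has in their place "mount" (4x4, takes a point from camera to tool coordinates, whose origin is the TCP and whose axes are the tool frame's). Camera axes: x right, y down, z forward; pixel columns grow to the right and rows downward; lengths in m; the calibration is good to about 2 mm. A picture is of the moment at which its call begins: read the wrist's pose just before it. get_calibration takes no time and is no camera call.
- ctrl.sign_off(): hands the job in, once; it reports no verdict.
The state is a dict: "time": time; "qpos": joint angles; "dq": joint speeds; "joint_efforts": joint torques, N m; "eef_pos": TCP position; "tcp_rot": TCP orientation; "contact_force": force on the tool from outside, world axes, zero at the start; "wrist_torque": the same for the moment, N m; "opening": opening from 0.0 (shut) to 1.0 (fully open).
Only numpy, scipy, OpenCV 4.12 (cv2) and the standard library are available. Lean on these libraries where they do the work, as an engineer would, in place of code of your own. Each camera call takes 0.05 s, during which the arm holds its last target.

## Working session

There is one attempt and no reset: what is moved stays moved. The work goes in short steps, Python scripts to look and compute and a tool call to move; the robot and the scene stay as the last step left them, time stands still between calls to the robot, and variables do not carry over. Pictures are saved under pics/ and viewed, and the job is handed in when it is done.

Besides the shell and the picture viewer there is one more tool, called after "Request:" by a JSON object that holds its "name" and its "arguments", one argument or row to a line. move_arm: Moves the arm, as the interface text tells. Its arguments: {"type":"object","properties":{"commands":{"type":"array"},"jaw":{"type":"number"},"force":{"type":"number"}},"required":["commands"]}

```bash
ls; mkdir -p pics; python3 - <<'E'
from plant import ctrl
import cv2,json
s=ctrl.get_state();print(s)
for n in["scene","top","wrist"]:
    cv2.imwrite(f"pics/{n}0.png",ctrl.read_camera(n)[:,:,::-1]);print(n,ctrl.get_calibration(n))
E
```

```text
pics
{'time': 0.0, 'qpos': array([ 1.12000524e+00,  2.87182816e-01,  1.57819847e+00, -1.00655288e-05,
        1.27860911e+00, -1.49993234e-01]), 'dq': array([ 0.00077195, -0.0021026 , -0.00106224,  0.00126989, -0.00136066,
        0.00037165]), 'joint_efforts': array([ 9.75404146e-04, -4.06003010e+01, -2.92617452e+01, -1.35443138e-04,
        5.92875367e-03,  1.84201821e-05]), 'eef_pos': array([0.19968002, 0.64412349, 0.24392409]), 'tcp_rot': array([-0.41983817,  0.57001933,  0.4190417 ,  0.56852258]), 'contact_force': array([ 0.14594199, -0.57054213,  0.13714932]), 'wrist_torque': array([0.03568599, 0.04563258, 0.01701291]), 'opening': 1.000619110723907}
scene {'camera_matrix': array([[361.75160468,   0.        , 310.30720331],
       [  0.        , 361.75160468, 205.21225176],
       [  0.        ,   0.        ,   1.        ]]), 'k1': -0.06645699366269123, 'camera_from_world': array([[-0.56977555,  0.8216518 , -0.01562537,  0.33911458],
       [ 0.63613424,  0.42893126, -0.64136666, -0.34331845],
       [-0.52027786, -0.37537487, -0.76707539,  1.47889109],
       [ 0.        ,  0. 
[... 368 characters left out ...]
744,  0.57855476],
       [ 0.08314956, -0.00545529, -0.99652215,  1.12476128],
       [ 0.        ,  0.        ,  0.        ,  1.        ]])}
wrist {'camera_matrix': array([[320.5911251 ,   0.        , 322.21218019],
       [  0.        , 320.5911251 , 193.77505387],
       [  0.        ,   0.        ,   1.        ]]), 'k1': -0.06107386792634092, 'mount': array([[ 3.48951430e-04, -3.05285763e-01,  9.52260721e-01,
        -1.28307221e-01],
       [-1.30186279e-04, -9.52260785e-01, -3.05285735e-01,
         7.79338138e-02],
       [ 9.99999931e-01, -1.74413857e-05, -3.72036780e-04,
         3.35807884e-04],
       [ 0.00000000e+00,  0.00000000e+00,  0.00000000e+00,
         1.00000000e+00]])}
```

View pics/top0.png

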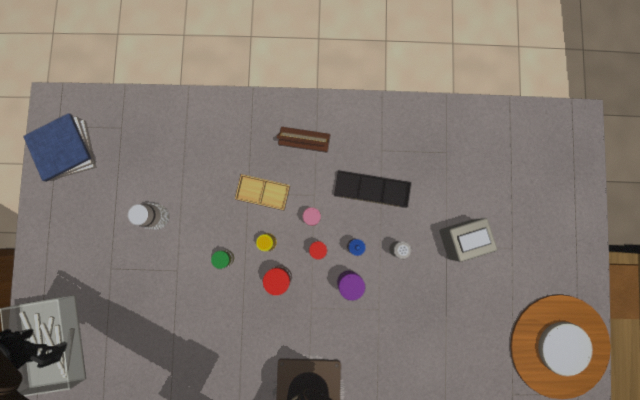

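View pics/scene0.png

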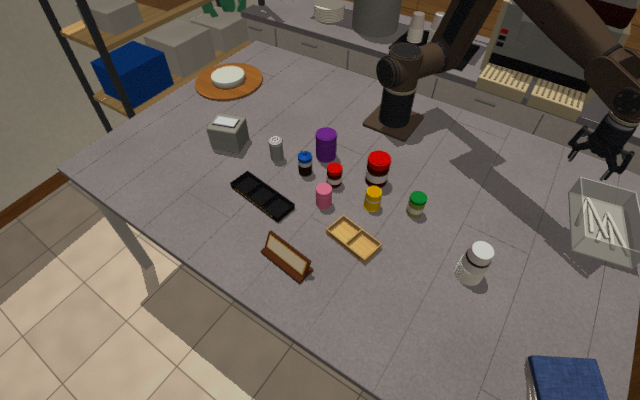

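View pics/wrist0.png

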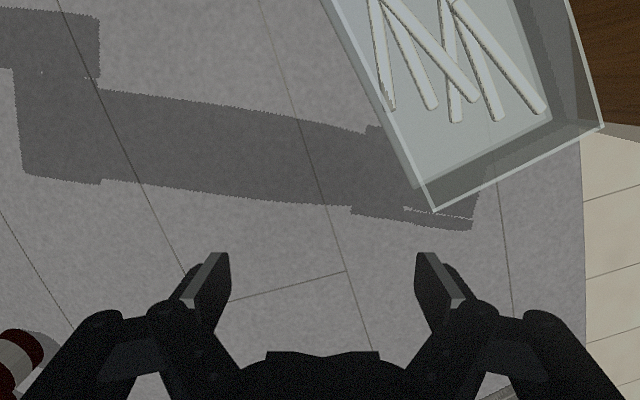

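```bash
cat > h.py <<'E'
import numpy as np,cv2
from scipy.spatial.transform import Rotation as R
from plant import ctrl
def cam(name,st=None):
    c=ctrl.get_calibration(name)
    if name=="wrist":
        T=np.eye(4);T[:3,:3]=R.from_quat(st["tcp_rot"]).as_matrix();T[:3,3]=st["eef_pos"]
        M=np.linalg.inv(T@c["mount"])
    else: M=c["camera_from_world"]
    return c["camera_matrix"],c["k1"],M
def ray(C,p):
    K,k,M=C
    d=np.array([(p[0]-K[0,2])/K[0,0],(p[1]-K[1,2])/K[1,1]]);rd=np.hypot(*d);r=rd
    for _ in range(20): r=rd/(1+k*r*r)
    d=d*(r/rd if rd>0 else 1)
    Rm=M[:3,:3];o=-Rm.T@M[:3,3];v=Rm.T@np.array([d[0],d[1],1]);return o,v/np.linalg.norm(v)
def onz(C,p,z):
    o,v=ray(C,p);return o+v*(z-o[2])/v[2]
def proj(C,X):
    K,k,M=C;c=M[:3,:3]@np.asarray(X,float)+M[:3,3];d=c[:2]/c[2];d=d*(1+k*(d@d));return K[:2,:2]@d+K[:2,2]
def mask(img,name):
    h=cv2.cvtColor(img,cv2.COLOR_RGB2HSV);H,S,V=h[...,0],h[...,1],h[...,2]
    return {"red":((H<6)|(H>174))&(S>180)&(V>110),"green":(H>50)&(H<80)&(S>120)&(V>60),"blue":(H>100)&(H<118)&(S>150)&(V>70),
     "yellow":(H>20)&(H<30)&(S>180)&(V>120),"wood":(H>12)&(H<25)&(S>60)&(S<190)&(V>150),"black":(V<60)}[name].astype(np.uint8)
def blobs(m,amin=30):
    n,l,s,c=cv2.connectedComponentsWithStats(m)
    return [(s[i,:].tolist(),c[i].round(1).tolist(),(l==i).astype(np.uint8)) for i in range(1,n) if s[i,4]>amin]
E
python3 - <<'E'
from h import *
t=cv2.imread("pics/top0.png")[:,:,::-1].copy();C=cam("top");print("campos",-C[2][:3,:3].T@C[2][:3,3])
s=cv2.imread("pics/scene0.png")[:,:,::-1].copy();D=cam("scene")
for n,z in dict(red=.067,green=.067,blue=.075,yellow=.055).items():
    print(n,[(b[0],b[1],onz(C,b[1],z).round(3)) for b in blobs(mask(t,n))])
    print("  scene",[(b[0],b[1],onz(D,b[1],z-.005).round(3)) for b in blobs(mask(s,n))])
print("shaker",onz(C,(402,250),.085))
for n in("wood","black"):
    for b in blobs(mask(t,n),400):
        r=cv2.minAreaRect(cv2.findContours(b[2],0,2)[0][0]);bp=cv2.boxPoints(r);print(n,b[0],r,[onz(C,p,.024).round(3)[:2].tolist() for p in bp], onz(C,r[0],.024).round(3))
st=ctrl.get_state();print(R.from_quat(st["tcp_rot"]).as_matrix().round(3))
cv2.imwrite("pics/z.png",cv2.resize(cv2.imread("pics/top0.png")[120:300,200:420],None,fx=3.6,fy=3.3))
E
```

```text
campos [ 0.48383038 -0.01186638  1.16912233]
red [([310, 242, 16, 16, 208], [317.5, 249.7], array([ 0.43 , -0.017,  0.067])), ([263, 268, 26, 27, 541], [275.8, 281.0], array([0.335, 0.102, 0.067]))]
  scene [([368, 151, 23, 16, 286], [379.2, 158.3], array([0.292, 0.081, 0.062])), ([327, 162, 15, 12, 136], [334.1, 167.6], array([ 0.418, -0.024,  0.062]))]
green [([212, 251, 17, 17, 232], [220.0, 259.1], array([0.393, 0.268, 0.067]))]
  scene [([220, 0, 14, 11, 118], [227.5, 4.3], array([-0.433, -1.327,  0.062])), ([238, 0, 7, 11, 64], [241.1, 4.8], array([-0.469, -1.248,  0.062])), ([203, 3, 15, 14, 97], [209.4, 9.5], array([-0.318, -1.368,  0.062])), ([410, 191, 17, 15, 176], [418.3, 197.4], array([0.383, 0.268, 0.062]))]
blue [([349, 240, 16, 15, 184], [356.5, 246.9], array([ 0.441, -0.131,  0.075]))]
  scene [([109, 41, 54, 36, 987], [131.7, 56.5], array([ 0.31 , -1.275,  0.07 ])), ([91, 57, 15, 13, 86], [98.7, 63.1], array([ 0.439, -1.37 ,  0.07 ])), ([298, 151, 14, 12, 121], [304.3, 156.2], array([ 0.435, -0.135,  0.07 ]))]
yellow [([257, 234, 16, 17, 208], [264.5, 242.1], array(
[... 269 characters left out ...]
21759033203) [[0.575, 0.235], [0.652, 0.221], [0.623, 0.077], [0.547, 0.092]] [0.599 0.156 0.024]
black [334, 171, 77, 36, 1826] ((372.1756896972656, 188.44595336914062), (74.1439437866211, 25.15304183959961), 9.462322235107422) [[0.598, -0.062], [0.676, -0.073], [0.644, -0.302], [0.567, -0.289]] [ 0.621 -0.181  0.024]
black [0, 329, 67, 71, 2331] ((33.0, 364.0), (70.0, 66.0), 90.0) [[0.152, 0.952], [0.162, 0.742], [-0.046, 0.729], [-0.059, 0.937]] [0.052 0.839 0.024]
black [277, 359, 55, 41, 1562] ((304.0, 379.0), (40.0, 54.0), 90.0) [[0.098, 0.094], [0.102, -0.068], [-0.015, -0.071], [-0.02, 0.09]] [0.041 0.011 0.024]
[[-0.001 -0.955  0.296]
 [-0.002  0.296  0.955]
 [-1.     0.    -0.002]]
```

View pics/z.png

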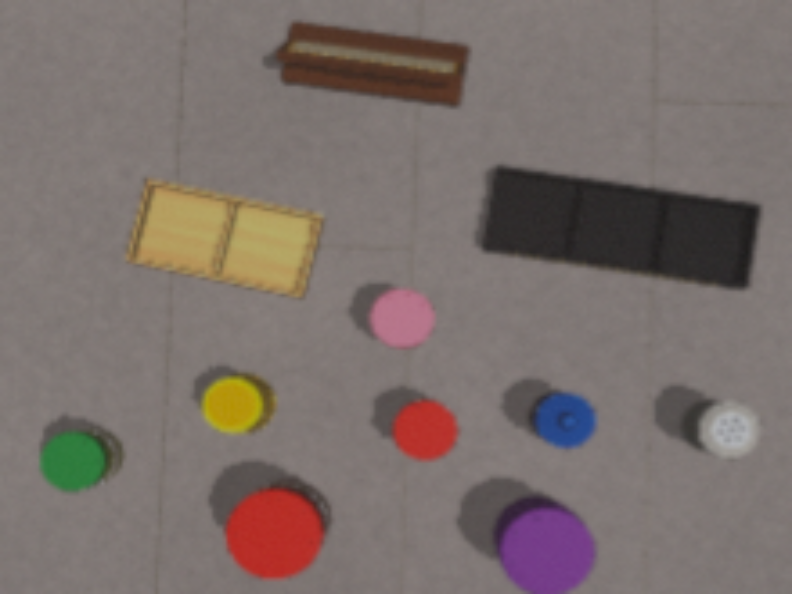

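```bash
cat >> h.py <<'E'
def plan(x,y,z=None,head=None):
    st=ctrl.get_state();p=st["eef_pos"];Rm=R.from_quat(st["tcp_rot"]).as_matrix()
    d=np.array([x,y,p[2] if z is None else z])-p
    u=Rm.T@d/.025;h=np.arctan2(Rm[1,2],Rm[0,2])
    print("t",round(st["time"],1),"pos",p.round(4),"head",h.round(4),"units",u.round(2),"minrows",np.ceil(abs(u).max()),"turn",None if head is None else round((h-head)/np.radians(5),2),"F",st["contact_force"].round(1),"op",round(st["opening"]*85.4,1))
E
python3 - <<'E'
from h import *
plan(.42,.27,.25)
E
```

```text
t 0.1 pos [0.1997 0.6443 0.2442] head 1.27 units [ -0.21 -12.85 -11.69] minrows 13.0 turn None F [-0.1  1.1  0.1] op 85.4
```

Request:
{"name": "move_arm", "arguments": {
  "commands": [0,-0.9,-0.8,0,0,-0.9,-0.8,0,0,-0.9,-0.8,0,0,-0.9,-0.8,0,0,-0.9,-0.8,0,0,-0.9,-0.8,0,0,-0.9,-0.8,0,0,-0.9,-0.8,0,0,-0.9,-0.8,0,0,-0.9,-0.8,0,0,-0.9,-0.8,0,0,-0.9,-0.8,0,0,-0.9,-0.8,0,0,-0.9,-0.8,0],
  "jaw": 85
}}

```text
time: 1.9
eef_pos: [0.4181, 0.283, 0.2451]
tcp_rot: [-0.419, 0.569, 0.419, 0.569]
contact_force: [-0.3, 0.4, -0.2]
opening: 0.995
```

```bash
python3 - <<'E'
from h import *
plan(.45,.13); plan(.433,-.017)
E
```

```text
t 1.9 pos [0.4181 0.283  0.2451] head 1.27 units [ 0.   -3.03 -5.47] minrows 6.0 turn None F [-0.3  0.4 -0.2] op 84.9
t 1.9 pos [0.4181 0.283  0.2451] head 1.27 units [  0.    -4.13 -11.28] minrows 12.0 turn None F [-0.3  0.4 -0.2] op 84.9
```

Request:
{"name": "move_arm", "arguments": {
  "commands": [0,-0.5,-0.9,0,0,-0.5,-0.9,0,0,-0.5,-0.9,0,0,-0.5,-0.9,0,0,-0.5,-0.9,0,0,-0.5,-0.9,0,0,-0.2,-0.95,0,0,-0.2,-0.95,0,0,-0.2,-0.95,0,0,-0.2,-0.95,0,0,-0.2,-0.95,0,0,-0.2,-0.95,0,0,0,0,0]
}}

```text
time: 3.52
eef_pos: [0.4357, -0.0131, 0.2451]
tcp_rot: [-0.419, 0.57, 0.419, 0.57]
contact_force: [0.2, 0.7, -0.2]
opening: 0.992
```

```bash
python3 - <<'E'
from h import *
plan(.433,-.017)
for n in ["wrist","top"]:cv2.imwrite(f"pics/{n}1.png",ctrl.read_camera(n)[:,:,::-1])
E
```

```text
t 3.5 pos [ 0.4357 -0.0131  0.2451] head 1.2674 units [ 0.    0.06 -0.18] minrows 1.0 turn None F [ 0.2  0.7 -0.2] op 84.7
```

View pics/wrist1.png

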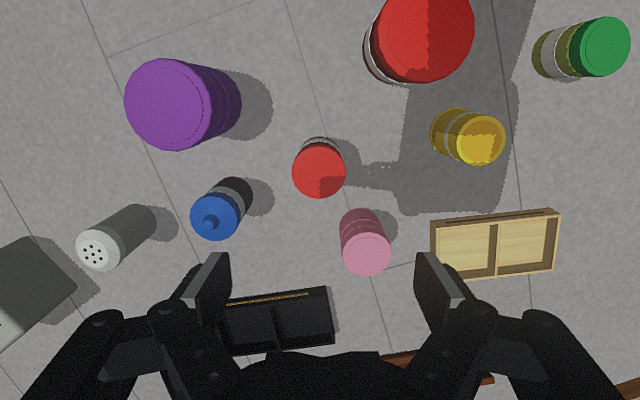

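```bash
python3 - <<'E'
from h import *
st=ctrl.get_state();W=cam("wrist",st);w=cv2.imread("pics/wrist1.png")[:,:,::-1].copy()
T=cam("top");t=cv2.imread("pics/top0.png")[:,:,::-1].copy()
print("cam",-W[2][:3,:3].T@W[2][:3,3])
for n,z in dict(red=.072,green=.072,blue=.078,yellow=.05).items():
    print(n,"W",[(b[0],b[1],onz(W,b[1],z).round(4)[:2]) for b in blobs(mask(w,n),200)],"T",[onz(T,b[1],z+.002).round(4)[:2] for b in blobs(mask(t,n))])
print("yellow top", onz(W,(481,140),.07),"shaker dome top",onz(W,(99,250),.085),onz(T,(402,249.5),.085))
# caddy corners in wrist, rim z=.024
for p in [(434,222),(560,210),(557,272),(432,284),(331,287),(336,344)]: print(p,onz(W,p,.024).round(4)[:2])
E
```

```text
cam [0.36149866 0.01140133 0.37347278]
red W [([377, 0, 98, 82, 6203], [427.2, 35.6], array([0.3429, 0.1128]))] T [array([ 0.43  , -0.0173]), array([0.336 , 0.1011])]
green W [([569, 17, 62, 59, 2726], [600.8, 45.6], array([0.3935, 0.2683]))] T [array([0.394 , 0.2663])]
blue W [([190, 196, 48, 45, 1598], [213.2, 217.9], array([ 0.4436, -0.1282]))] T [array([ 0.4417, -0.1305])]
yellow W [([459, 116, 45, 49, 1207], [480.1, 140.6], array([0.4538, 0.1518]))] T [array([0.4467, 0.1414])]
yellow top [0.44778958 0.14408243 0.07      ] shaker dome top [ 0.43936863 -0.25541956  0.085     ] [ 0.43805711 -0.26238191  0.085     ]
(434, 222) [0.5414 0.0945]
(560, 210) [0.5733 0.2464]
(557, 272) [0.6605 0.2374]
(432, 284) [0.6253 0.076 ]
(331, 287) [ 0.5903 -0.048 ]
(336, 344) [ 0.6801 -0.0679]
```

```bash
python3 - <<'E'
from h import *
st=ctrl.get_state();W=cam("wrist",st);w=cv2.imread("pics/wrist1.png")[:,:,::-1].copy()
h=cv2.cvtColor(w,cv2.COLOR_RGB2HSV);m=(((h[...,0]<6)|(h[...,0]>174))&(h[...,1]>160)&(h[...,2]>60)).astype(np.uint8)
for b in blobs(m,300):print(b[:2],onz(W,b[1],.072).round(4),onz(W,b[1],.075).round(4))
plan(.431,-.016,.043)
E
```

```text
([373, 0, 102, 83, 6901], [424.0, 36.9]) [0.3431 0.1099 0.072 ] [0.3433 0.1089 0.075 ]
([292, 146, 53, 53, 2189], [318.0, 171.6]) [ 0.431  -0.0144  0.072 ] [ 0.4303 -0.0142  0.075 ]
t 3.6 pos [ 0.4358 -0.012   0.2451] head 1.2694 units [ 8.09  0.13 -0.21] minrows 9.0 turn None F [-0.8 -1.   0.2] op 84.8
```

Request:
{"name": "move_arm", "arguments": {
  "commands": [0.5,0.1,-0.15,0,1,0,0,0,1,0,0,0,1,0,0,0,1,0,0,0,1,0,0,0,1,0,0,0,1,0,0,0,0.5,0,0,0,0,0,0,0,0,0,0,0]
}}

```text
time: 5.0
eef_pos: [0.4331, -0.0151, 0.0461]
tcp_rot: [-0.42, 0.569, 0.419, 0.57]
contact_force: [0.0, -0.3, 0.7]
opening: 0.996
```

```bash
python3 - <<'E'
from h import *
plan(.431,-.016,.043)
cv2.imwrite(f"pics/wrist2.png",ctrl.read_camera("wrist")[:,:,::-1])
E
```

```text
t 5.0 pos [ 0.4331 -0.0151  0.0461] head 1.2703 units [ 0.12  0.07 -0.06] minrows 1.0 turn None F [ 0.  -0.3  0.7] op 85.0
```

View pics/wrist2.png

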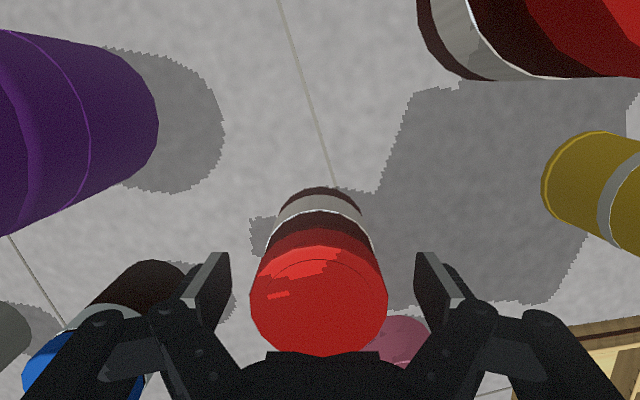

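The red jar sits centred between the pads (lid ~ (319,305), pads at 220 and 425). Grip and lift.

Request:
{"name": "move_arm", "arguments": {
  "commands": [0.1,0.05,0,0,0,0,0,0,0,0,0,0,0,0,0,0,0,0,0,0,0,0,0,0,0,0,0,0],
  "jaw": 30,
  "force": 40
}}

```text
time: 5.92
eef_pos: [0.4314, -0.0148, 0.0432]
tcp_rot: [-0.42, 0.569, 0.419, 0.569]
contact_force: [-1.7, -1.0, 4.8]
opening: 0.607
```

Request:
{"name": "move_arm", "arguments": {
  "commands": [-0.2,0,0,0,-0.6,0,0,0,-1,0,0,0,-1,0,0,0,-1,0,0,0.5,-1,0,0,1,-1,0,0,1,-0.6,0,0,1,0,0,0,1,0,0,0,1,0,0,0,1,0,0,0,1,0,0,0,1,0,0,0,1,0,0,0,1,0,0,0,1,0,0,0,1]
}}

```text
time: 8.05
eef_pos: [0.431, -0.0145, 0.2033]
tcp_rot: [-0.062, 0.704, 0.062, 0.705]
contact_force: [-0.2, 0.7, -1.3]
opening: 0.61
```

```bash
python3 - <<'E'
from h import *
cb=np.array([.621,-.181]);ps=-.137
plan(*cb,None,ps)
E
```

```text
t 8.1 pos [ 0.431  -0.0145  0.2033] head 0.1763 units [ 0.   -7.89  6.31] minrows 8.0 turn 3.59 F [-0.2  0.7 -1.3] op 52.1
```

Request:
{"name": "move_arm", "arguments": {
  "commands": [0,-0.88,0.7,0,0,-0.88,0.7,0,0,-0.88,0.7,0,0,-0.88,0.7,0,0,-0.88,0.7,0,0,-0.88,0.7,0,0,-0.88,0.7,0,0,-0.88,0.7,0,0,-0.88,0.7,0,0,0,0,0.9,0,0,0,0.9,0,0,0,0.9,0,0,0,0.9,0,0,0,0]
}}

```text
time: 9.8
eef_pos: [0.6214, -0.1812, 0.2032]
tcp_rot: [0.047, 0.705, -0.047, 0.706]
contact_force: [-0.0, 0.5, -0.9]
opening: 0.611
```

```bash
python3 - <<'E'
from h import *
plan(.621,-.181,None,-.137)
for n in ["wrist","top"]:cv2.imwrite(f"pics/{n}3.png",ctrl.read_camera(n)[:,:,::-1])
E
```

```text
t 9.8 pos [ 0.6214 -0.1812  0.2032] head -0.134 units [ 0.    0.01 -0.02] minrows 1.0 turn 0.03 F [-0.   0.5 -0.9] op 52.2
```

View pics/wrist3.png

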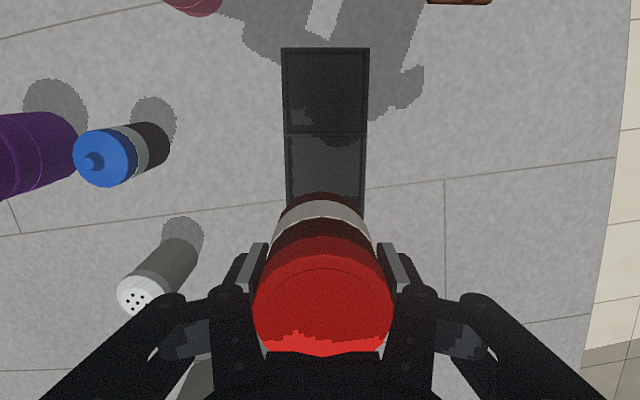

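View pics/top3.png

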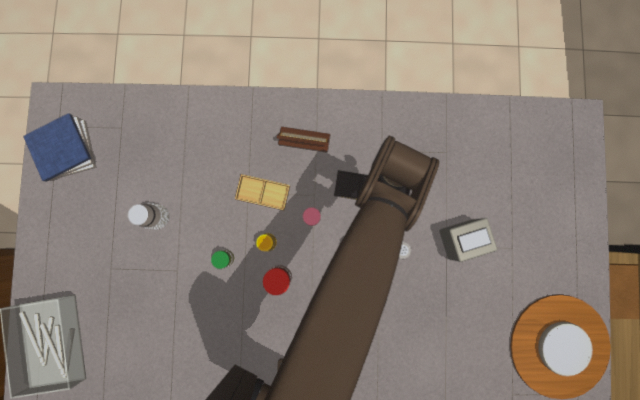

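```bash
python3 - <<'E'
from h import *
w=cv2.imread("pics/wrist3.png");cv2.imwrite("pics/w3z.png",cv2.resize(w[30:230,250:410],None,fx=4,fy=3))
st=ctrl.get_state();W=cam("wrist",st)
for p in [(281,48),(369.5,48),(285,190),(365.5,190),(285,132),(366,132)]: print(p,onz(W,p,.024).round(4)[:2])
# expected
for yy in (116,40,-40):
  for xx in (-40,40):
    c,s=np.cos(-.137),np.sin(-.137);print(xx,yy,proj(W,[.621+(xx*c-yy*s)/1e3,-.181+(xx*s+yy*c)/1e3,.024]).round(1))
E
```

```text
(281, 48) [ 0.6009 -0.0615]
(369.5, 48) [ 0.6789 -0.0719]
(285, 190) [ 0.5825 -0.1924]
(365.5, 190) [ 0.6627 -0.2032]
(285, 132) [ 0.5922 -0.1355]
(366, 132) [ 0.6686 -0.1457]
-40 116 [276.8  47.6]
40 116 [366.7  47.9]
-40 40 [279.5 133.2]
40 40 [363.5 133.5]
-40 -40 [282.4 211.8]
40 -40 [360.3 212.1]
```

View pics/w3z.png

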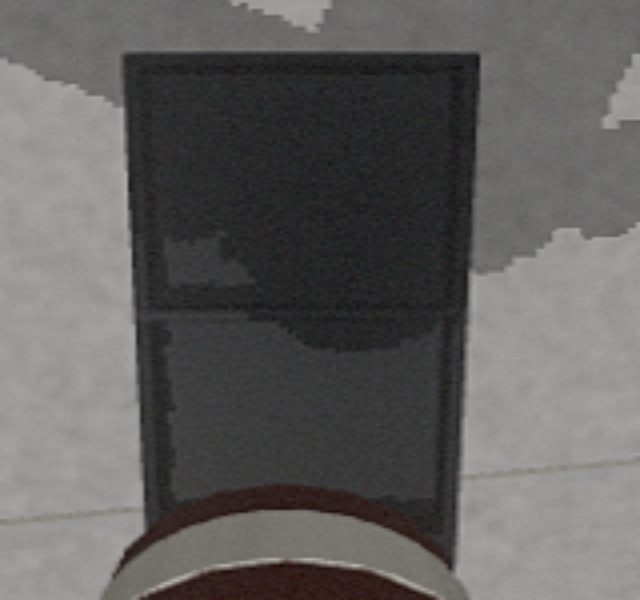

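Request:
{"name": "move_arm", "arguments": {
  "commands": [0.5,0,0.1,0,1,0,0,0,1,0,0,0,1,0,0,0,1,0,0,0,0.8,0,0,0,0.4,0,0,0,0.2,0,0,0,0.1,0,0,0,0,0,0,0,0,0,0,0]
}}

```text
time: 11.28
eef_pos: [0.6244, -0.182, 0.0537]
tcp_rot: [0.048, 0.705, -0.048, 0.706]
contact_force: [-1.0, 0.6, -1.0]
opening: 0.605
```

```bash
python3 - <<'E'
from h import *
plan(.6235,-.1817,.0472,-.137)
cv2.imwrite(f"pics/wrist4.png",ctrl.read_camera("wrist")[:,:,::-1])
E
```

```text
t 11.3 pos [ 0.6244 -0.182   0.0537] head -0.135 units [ 0.26  0.01 -0.04] minrows 1.0 turn 0.02 F [-1.   0.6 -1. ] op 51.6
```

View pics/wrist4.png

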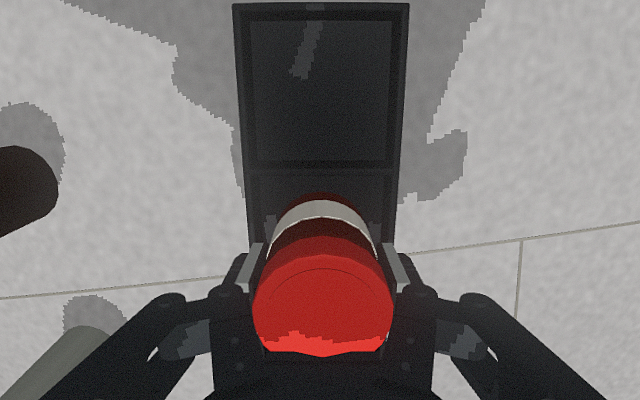

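Request:
{"name": "move_arm", "arguments": {
  "commands": [0.12,0,0,0,0.06,0,0,0,0.04,0,0,0,0,0,0,0,0,0,0,0]
}}

```text
time: 11.95
eef_pos: [0.624, -0.1818, 0.0474]
tcp_rot: [0.048, 0.705, -0.048, 0.706]
contact_force: [-0.9, 0.6, -1.0]
opening: 0.607
```

Request:
{"name": "move_arm", "arguments": {
  "commands": [0.03,0,0,0,0,0,0,0,0,0,0,0]
}}

```text
time: 12.32
eef_pos: [0.6241, -0.1819, 0.0473]
tcp_rot: [0.048, 0.705, -0.048, 0.706]
contact_force: [-2.6, 0.7, 5.7]
opening: 0.607
```

Request:
{"name": "move_arm", "arguments": {
  "commands": [0,0,0,0,0,0,0,0,0,0,0,0,0,0,0,0,-0.3,0,0,0,-1,0,0,0,-1,0,0,0,-1,0,0,0,-1,0,0,0,-1,0,0,0,-1,0,0,0],
  "jaw": 78
}}

```text
time: 13.7
eef_pos: [0.624, -0.1818, 0.2056]
tcp_rot: [0.048, 0.705, -0.048, 0.706]
contact_force: [0.5, 0.6, -0.2]
opening: 0.914
```

```bash
python3 - <<'E'
from h import *
plan(.443,-.1295)
cv2.imwrite(f"pics/wrist5.png",ctrl.read_camera("wrist")[:,:,::-1])
E
```

```text
t 13.7 pos [ 0.624  -0.1818  0.2056] head -0.1351 units [-0.01  1.1  -7.46] minrows 8.0 turn None F [ 0.5  0.6 -0.2] op 78.1
```

View pics/wrist5.png

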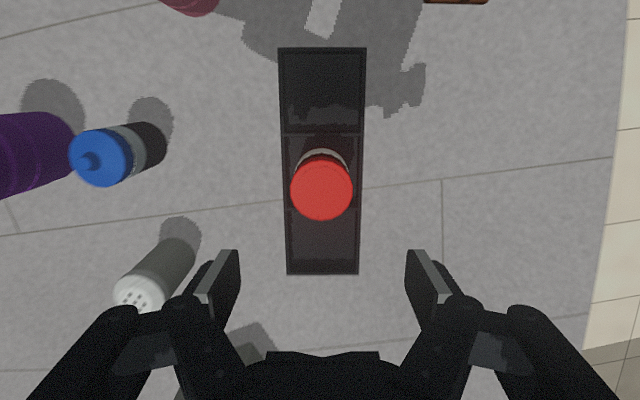

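```bash
python3 - <<'E'
from h import *
st=ctrl.get_state();W=cam("wrist",st);q=[onz(W,p,.024)[:2] for p in [(278,48),(366.5,48),(287,274),(359,274)]]
print(np.round(q,4),np.mean(q,0));d=(q[0]+q[1]-q[2]-q[3])/2;print(np.hypot(*d),-np.arctan2(d[0],d[1]))
print("blue",onz(W,(102,157),.079),"shaker",onz(W,(140,292),.085), "red",onz(W,(321,190),.079))
w=cv2.imread("pics/wrist5.png")[:,:,::-1].copy();print([(b[0],b[1],onz(W,b[1],.077).round(4)) for b in blobs(mask(w,"blue"),300)])
print("purple",[onz(cam("top"),(352,286),z).round(3) for z in(.1,.12)])
E
```

```text
[[ 0.6034 -0.062 ]
 [ 0.6831 -0.0728]
 [ 0.5724 -0.294 ]
 [ 0.6527 -0.3054]] [ 0.62791608 -0.18355749]
0.23431680462597146 -0.13130757720282513
blue [ 0.44740832 -0.13023392  0.079     ] shaker [ 0.44296183 -0.25890765  0.085     ] red [ 0.62583211 -0.18432612  0.079     ]
[([68, 129, 59, 58, 2492], [97.4, 157.6], array([ 0.4417, -0.1303,  0.077 ]))]
purple [array([ 0.332, -0.118,  0.1  ]), array([ 0.335, -0.116,  0.12 ])]
```

Request:
{"name": "move_arm", "arguments": {
  "commands": [0,0.14,-0.93,0,0,0.14,-0.93,0,0,0.14,-0.93,0,0,0.14,-0.93,0,0,0.14,-0.93,0,0,0.14,-0.93,0,0,0.14,-0.93,0,0,0.14,-0.93,0,0,0,0,0,0,0,0,0]
}}

```text
time: 15.0
eef_pos: [0.444, -0.1293, 0.2044]
tcp_rot: [0.048, 0.705, -0.048, 0.706]
contact_force: [-0.4, -0.4, -0.3]
opening: 0.915
```

```bash
python3 - <<'E'
from h import *
plan(.443,-.1305,.045,-.132)
st=ctrl.get_state();w=ctrl.read_camera("wrist");W=cam("wrist",st)
print([(b[0],b[1],onz(W,b[1],.078).round(4)) for b in blobs(mask(w,"blue"),300)])
cv2.imwrite(f"pics/wrist6.png",w[:,:,::-1])
E
```

```text
t 15.0 pos [ 0.444  -0.1293  0.2044] head -0.1351 units [ 6.38 -0.05 -0.04] minrows 7.0 turn -0.04 F [-0.4 -0.4 -0.3] op 78.1
[([293, 162, 57, 56, 2368], [321.2, 189.6], array([ 0.4437, -0.1289,  0.078 ]))]
```

View pics/wrist6.png

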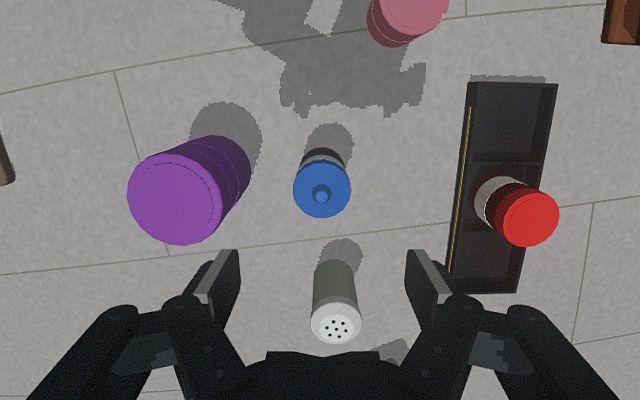

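Request:
{"name": "move_arm", "arguments": {
  "commands": [0.5,0,0,0,1,0,0,0,1,0,0,0,1,0,0,0,1,0,0,0,1,0,0,0,0.6,0,0,0,0.3,0,0,0,0,0,0,0,0,0,0,0]
}}

```text
time: 16.3
eef_pos: [0.4441, -0.1294, 0.0449]
tcp_rot: [0.047, 0.705, -0.048, 0.706]
contact_force: [-0.0, -0.4, 0.4]
opening: 0.909
```

Request:
{"name": "move_arm", "arguments": {
  "commands": [0,0,0,0,0,0,0,0,0,0,0,0,0,0,0,0,0,0,0,0,0,0,0,0],
  "jaw": 30
}}

```text
time: 17.05
eef_pos: [0.4437, -0.1292, 0.0449]
tcp_rot: [0.047, 0.705, -0.048, 0.706]
contact_force: [-2.2, -0.3, 6.2]
opening: 0.555
```

```bash
python3 - <<'E'
from h import *
plan(.616,-.2568,.2,-.132)
cv2.imwrite(f"pics/wrist7.png",ctrl.read_camera("wrist")[:,:,::-1])
E
```

```text
t 17.1 pos [ 0.4437 -0.1292  0.0449] head -0.1348 units [-6.2  -4.13  7.52] minrows 8.0 turn -0.03 F [-2.2 -0.3  6.2] op 47.4
```

View pics/wrist7.png

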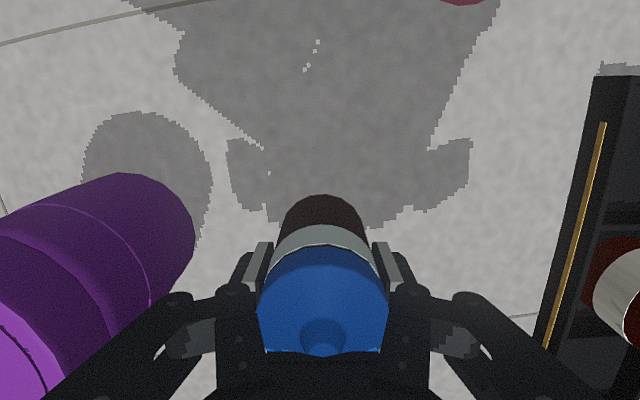

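Bottle gripped (47.4 mm, centred at column ~322). Lift, move to the right compartment.

Request:
{"name": "move_arm", "arguments": {
  "commands": [-0.3,0,0,0,-1,0,0,0,-1,0,0,0,-1,0,0,0,-1,0,0,0,-1,0,0,0,-0.9,0,0,0,0,-0.5,0.94,0,0,-0.5,0.94,0,0,-0.5,0.94,0,0,-0.5,0.94,0,0,-0.5,0.94,0,0,-0.5,0.94,0,0,-0.5,0.94,0,0,-0.6,0.94,0,0,0,0,0,0,0,0,0]
}}

```text
time: 19.23
eef_pos: [0.6152, -0.2552, 0.1982]
tcp_rot: [0.048, 0.706, -0.047, 0.705]
contact_force: [-0.6, -0.1, -1.9]
opening: 0.551
```

```bash
python3 - <<'E'
from h import *
plan(.616,-.2568,.049,-.132)
cv2.imwrite(f"pics/wrist8.png",ctrl.read_camera("wrist")[:,:,::-1])
E
```

```text
t 19.2 pos [ 0.6152 -0.2552  0.1982] head -0.135 units [ 5.97 -0.06  0.05] minrows 6.0 turn -0.03 F [-0.6 -0.1 -1.9] op 47.1
```

View pics/wrist8.png

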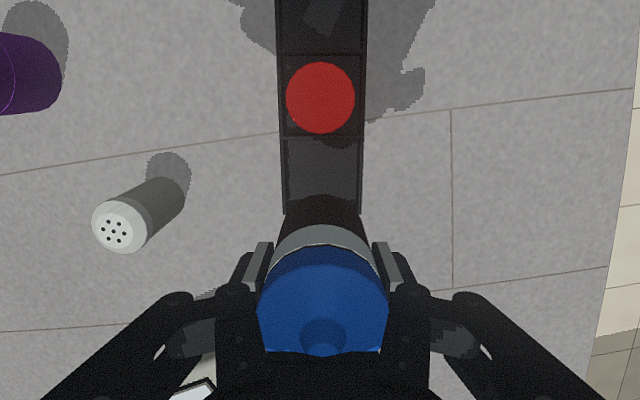

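Request:
{"name": "move_arm", "arguments": {
  "commands": [0.5,-0.06,0.04,0,1,0,0,0,1,0,0,0,1,0,0,0,1,0,0,0,0.7,0,0,0,0.4,0,0,0,0.2,0,0,0,0.08,0,0,0,0,0,0,0,0,0,0,0]
}}

```text
time: 20.65
eef_pos: [0.6171, -0.2577, 0.0529]
tcp_rot: [0.047, 0.705, -0.048, 0.706]
contact_force: [0.5, -0.0, -1.8]
opening: 0.552
```

```bash
python3 - <<'E'
from h import *
plan(.616,-.2568,.049,-.132)
cv2.imwrite(f"pics/wrist9.png",ctrl.read_camera("wrist")[:,:,::-1])
E
```

```text
t 20.6 pos [ 0.6171 -0.2577  0.0529] head -0.135 units [ 0.15  0.03 -0.05] minrows 1.0 turn -0.03 F [ 0.5 -0.  -1.8] op 47.2
```

View pics/wrist9.png

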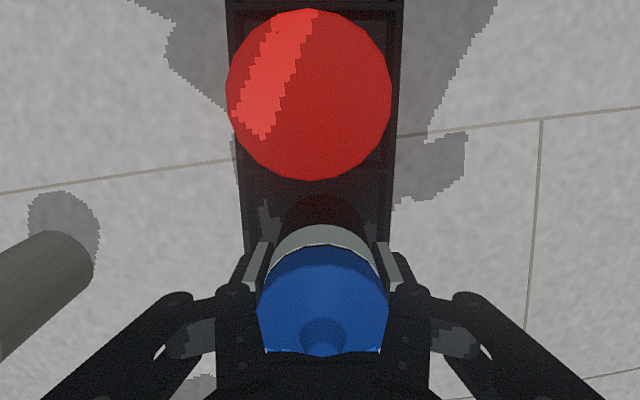

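Request:
{"name": "move_arm", "arguments": {
  "commands": [0.06,0.03,0,0,0.06,0,0,0,0.04,0,0,0,0,0,0,0,0,0,0,0]
}}

```text
time: 21.32
eef_pos: [0.6169, -0.2568, 0.049]
tcp_rot: [0.048, 0.706, -0.048, 0.705]
contact_force: [-3.2, 2.1, 4.5]
opening: 0.554
```

Request:
{"name": "move_arm", "arguments": {
  "commands": [0.02,0,0,0,0,0,0,0,0,0,0,0]
}}

```text
time: 21.7
eef_pos: [0.6169, -0.2568, 0.0489]
tcp_rot: [0.048, 0.706, -0.048, 0.705]
contact_force: [-3.8, 2.1, 8.1]
opening: 0.554
```

Request:
{"name": "move_arm", "arguments": {
  "commands": [0,0,0,0,0,0,0,0,0,0,0,0,0,0,0,0,-0.3,0,0,0,-1,0,0,0,-1,0,0,0,-1,0,0,0,-1,0,0,0,-1,0,0,0,-1,0,0,0],
  "jaw": 80
}}

```text
time: 23.08
eef_pos: [0.6169, -0.2568, 0.2066]
tcp_rot: [0.048, 0.705, -0.048, 0.706]
contact_force: [1.5, -0.3, 1.1]
opening: 0.938
```

```bash
python3 - <<'E'
from h import *
plan(.448,.142)
cv2.imwrite(f"pics/wrist10.png",ctrl.read_camera("wrist")[:,:,::-1])
E
```

```text
t 23.1 pos [ 0.6169 -0.2568  0.2066] head -0.135 units [-1.00e-02  1.49e+01 -8.84e+00] minrows 15.0 turn None F [ 1.5 -0.3  1.1] op 80.1
```

View pics/wrist10.png

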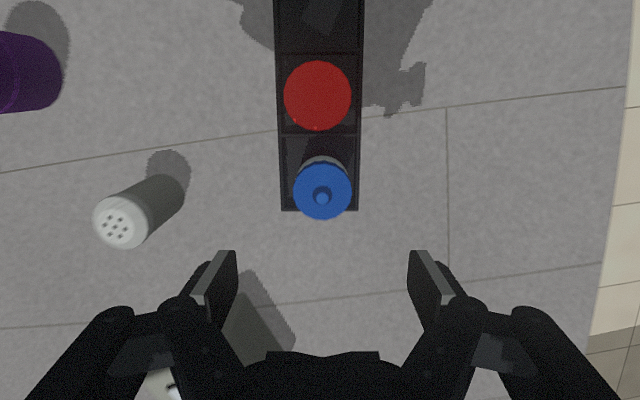

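Request:
{"name": "move_arm", "arguments": {
  "commands": [0,0.93,-0.55,0,0,0.93,-0.55,0,0,0.93,-0.55,0,0,0.93,-0.55,0,0,0.93,-0.55,0,0,0.93,-0.55,0,0,0.93,-0.55,0,0,0.93,-0.55,0,0,0.93,-0.55,0,0,0.93,-0.55,0,0,0.93,-0.55,0,0,0.93,-0.55,0,0,0.93,-0.55,0,0,0.93,-0.55,0,0,0.93,-0.55,0,0,0.93,-0.55,0,0,0,0,0,0,0,0,0]
}}

```text
time: 25.38
eef_pos: [0.4489, 0.1414, 0.2052]
tcp_rot: [0.047, 0.705, -0.048, 0.706]
contact_force: [0.5, 0.0, -0.0]
opening: 0.938
```

```bash
python3 - <<'E'
from h import *
st=ctrl.get_state();w=ctrl.read_camera("wrist");W=cam("wrist",st)
print([(b[0],b[1],onz(W,b[1],.06).round(4)) for b in blobs(mask(w,"yellow"),300)])
plan(.448,.142,.04,-.132)
cv2.imwrite(f"pics/wrist11.png",w[:,:,::-1])
E
```

```text
[]
t 25.4 pos [0.449  0.1411 0.2052] head -0.1353 units [ 6.61  0.03 -0.05] minrows 7.0 turn -0.04 F [-0.3  0.3  0.6] op 80.3
```

View pics/wrist11.png

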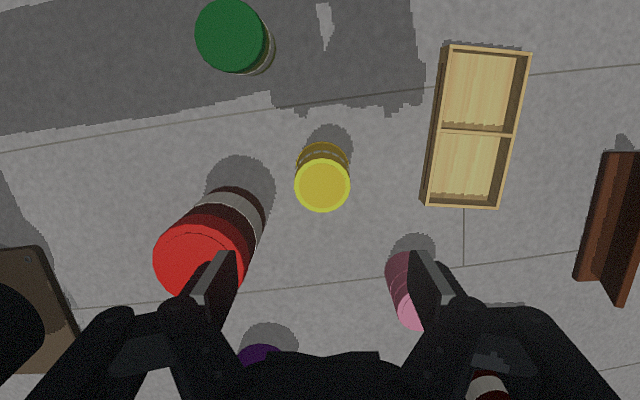

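```bash
python3 - <<'E'
from h import *
st=ctrl.get_state();W=cam("wrist",st)
print("tumbler",onz(W,(322.5,185.5),.07).round(4));T=cam("top")
for z in(.09,.11,.13):print("big red",z,onz(W,(198,262),z).round(3),onz(T,(275.8,281),z).round(3))
q=[onz(W,p,.024)[:2] for p in [(447,43),(533,51),(420,206),(500,209)]]
print(np.round(q,4),np.mean(q,0));d=(q[0]+q[1]-q[2]-q[3])/2;print(np.hypot(*d),-np.arctan2(d[0],d[1]))
E
```

```text
tumbler [0.4498 0.1424 0.07  ]
big red 0.09 [0.334 0.094 0.09 ] [0.338 0.099 0.09 ]
big red 0.11 [0.345 0.105 0.11 ] [0.341 0.097 0.11 ]
big red 0.13 [0.355 0.115 0.13 ] [0.344 0.095 0.13 ]
[[0.5771 0.2464]
 [0.6577 0.231 ]
 [0.5449 0.0936]
 [0.6295 0.0785]] [0.60228119 0.16235474]
0.1556172518845884 -0.19538759438567002
```

Request:
{"name": "move_arm", "arguments": {
  "commands": [0.5,0.05,0,0,1,0,0,0,1,0,0,0,1,0,0,0,1,0,0,0,1,0,0,0,0.8,0,0,0,0.3,0,0,0,0,0,0,0,0,0,0,0]
}}

```text
time: 26.68
eef_pos: [0.4498, 0.1426, 0.0408]
tcp_rot: [0.048, 0.705, -0.048, 0.706]
contact_force: [-0.1, 0.2, -0.5]
opening: 0.938
```

Request:
{"name": "move_arm", "arguments": {
  "commands": [0,0,0,0,0,0,0,0,0,0,0,0,0,0,0,0,0,0,0,0,0,0,0,0],
  "jaw": 30,
  "force": 25
}}

```text
time: 27.42
eef_pos: [0.4498, 0.1428, 0.0411]
tcp_rot: [0.048, 0.705, -0.048, 0.706]
contact_force: [-0.7, -0.8, 6.6]
opening: 0.588
```

```bash
python3 - <<'E'
from h import *
plan(.636,-.106,.2,-.132)
cv2.imwrite(f"pics/wrist12.png",ctrl.read_camera("wrist")[:,:,::-1])
E
```

```text
t 27.4 pos [0.4498 0.1428 0.0411] head -0.1348 units [-6.35 -8.86  8.73] minrows 9.0 turn -0.03 F [-0.7 -0.8  6.6] op 50.2
```

View pics/wrist12.png

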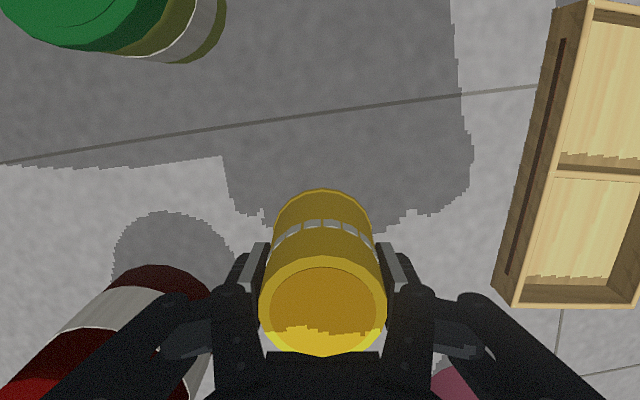

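Request:
{"name": "move_arm", "arguments": {
  "commands": [-0.2,0,0,0,-0.6,0,0,0,-1,0,0,0,-1,0,0,0,-1,0,0,0,-1,0,0,0,-1,0,0,0,-0.5,0,0,0,0,-0.89,0.87,0,0,-0.89,0.87,0,0,-0.89,0.87,0,0,-0.89,0.87,0,0,-0.89,0.87,0,0,-0.89,0.87,0,0,-0.89,0.87,0,0,-0.89,0.87,0,0,-0.89,0.87,0,0,-0.89,0.87,0,0,0,0,0,0,0,0,0]
}}

```text
time: 29.98
eef_pos: [0.6339, -0.1065, 0.1969]
tcp_rot: [0.048, 0.706, -0.047, 0.705]
contact_force: [0.2, -1.4, -0.1]
opening: 0.592
```

```bash
python3 - <<'E'
from h import *
plan(.636,-.106,.0452,-.132)
cv2.imwrite(f"pics/wrist13.png",ctrl.read_camera("wrist")[:,:,::-1])
E
```

```text
t 30.0 pos [ 0.6339 -0.1065  0.1969] head -0.1351 units [6.07 0.03 0.09] minrows 7.0 turn -0.04 F [ 0.2 -1.4 -0.1] op 50.6
```

View pics/wrist13.png

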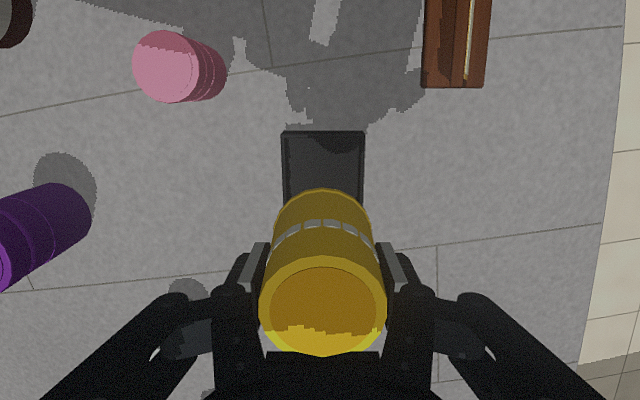

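Request:
{"name": "move_arm", "arguments": {
  "commands": [0.5,0.03,0.06,0,1,0,0,0,1,0,0,0,1,0,0,0,1,0,0,0,0.7,0,0,0,0.4,0,0,0,0.2,0,0,0,0.08,0,0,0,0,0,0,0,0,0,0,0]
}}

```text
time: 31.4
eef_pos: [0.6367, -0.1067, 0.0513]
tcp_rot: [0.048, 0.705, -0.048, 0.706]
contact_force: [-0.3, 0.0, -1.1]
opening: 0.586
```

```bash
python3 - <<'E'
from h import *
plan(.636,-.106,.0452,-.132)
cv2.imwrite(f"pics/wrist14.png",ctrl.read_camera("wrist")[:,:,::-1])
E
```

```text
t 31.4 pos [ 0.6367 -0.1067  0.0513] head -0.135 units [ 0.24  0.02 -0.03] minrows 1.0 turn -0.03 F [-0.3  0.  -1.1] op 50.1
```

View pics/wrist14.png

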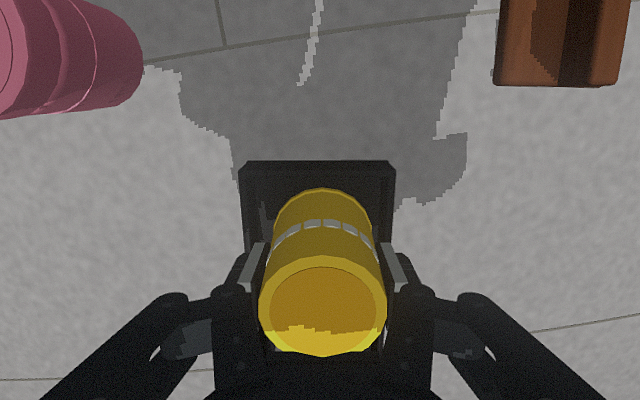

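Request:
{"name": "move_arm", "arguments": {
  "commands": [0.1,0,0,0,0.06,0,0,0,0.04,0,0,0,0,0,0,0,0,0,0,0]
}}

```text
time: 32.08
eef_pos: [0.6362, -0.1065, 0.0456]
tcp_rot: [0.048, 0.705, -0.048, 0.705]
contact_force: [-0.7, 0.1, -0.5]
opening: 0.586
```

Request:
{"name": "move_arm", "arguments": {
  "commands": [0.03,0,0,0,0,0,0,0,0,0,0,0]
}}

```text
time: 32.45
eef_pos: [0.6364, -0.1065, 0.0452]
tcp_rot: [0.048, 0.705, -0.048, 0.706]
contact_force: [-0.7, 0.4, 1.6]
opening: 0.592
```

Contact starting; one more small step, then release.

Request:
{"name": "move_arm", "arguments": {
  "commands": [0.02,0,0,0,0,0,0,0,0,0,0,0]
}}

```text
time: 32.83
eef_pos: [0.6364, -0.1066, 0.0451]
tcp_rot: [0.048, 0.706, -0.048, 0.705]
contact_force: [-2.5, 0.6, 5.4]
opening: 0.585
```

Request:
{"name": "move_arm", "arguments": {
  "commands": [0,0,0,0,0,0,0,0,0,0,0,0,0,0,0,0,-0.3,0,0,0,-1,0,0,0,-1,0,0,0,-1,0,0,0,-1,0,0,0,-1,0,0,0,-1,0,0,0],
  "jaw": 80
}}

```text
time: 34.2
eef_pos: [0.6363, -0.1065, 0.2033]
tcp_rot: [0.048, 0.705, -0.048, 0.706]
contact_force: [0.3, 0.2, -0.1]
opening: 0.937
```

```bash
python3 - <<'E'
from h import *
plan(.394,.267,None,-.193)
cv2.imwrite(f"pics/wrist15.png",ctrl.read_camera("wrist")[:,:,::-1])
E
```

```text
t 34.2 pos [ 0.6363 -0.1065  0.2033] head -0.135 units [-1.000e-02  1.350e+01 -1.161e+01] minrows 14.0 turn 0.66 F [ 0.3  0.2 -0.1] op 80.0
```

View pics/wrist15.png

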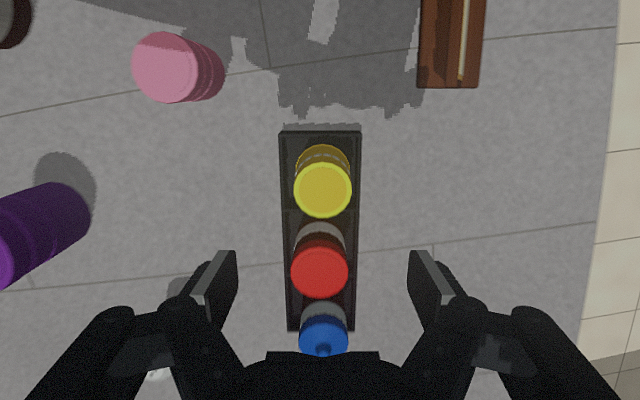

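Request:
{"name": "move_arm", "arguments": {
  "commands": [0,0.9,-0.77,0,0,0.9,-0.77,0,0,0.9,-0.77,0,0,0.9,-0.77,0,0,0.9,-0.77,0,0,0.9,-0.77,0,0,0.9,-0.77,0,0,0.9,-0.77,0,0,0.9,-0.77,0,0,0.9,-0.77,0,0,0.9,-0.77,0,0,0.9,-0.77,0,0,0.9,-0.77,0,0,0.9,-0.77,0,0,0.9,-0.77,0,0,0,0,0.66,0,0,0,0,0,0,0,0]
}}

```text
time: 36.5
eef_pos: [0.3956, 0.2666, 0.2018]
tcp_rot: [0.068, 0.704, -0.068, 0.704]
contact_force: [0.7, 0.1, -0.4]
opening: 0.935
```

```bash
python3 - <<'E'
from h import *
st=ctrl.get_state();w=ctrl.read_camera("wrist");W=cam("wrist",st)
print([(b[0],b[1],onz(W,b[1],.074).round(4)) for b in blobs(mask(w,"green"),300)])
plan(.394,.267,.043,-.193)
cv2.imwrite(f"pics/wrist16.png",w[:,:,::-1])
E
```

```text
[([290, 154, 62, 61, 2873], [321.0, 185.0], array([0.3957, 0.2706, 0.074 ]))]
t 36.5 pos [0.3957 0.2665 0.2018] head -0.1926 units [ 6.35  0.   -0.07] minrows 7.0 turn 0.0 F [-0.7  0.9  0.4] op 80.3
```

View pics/wrist16.png

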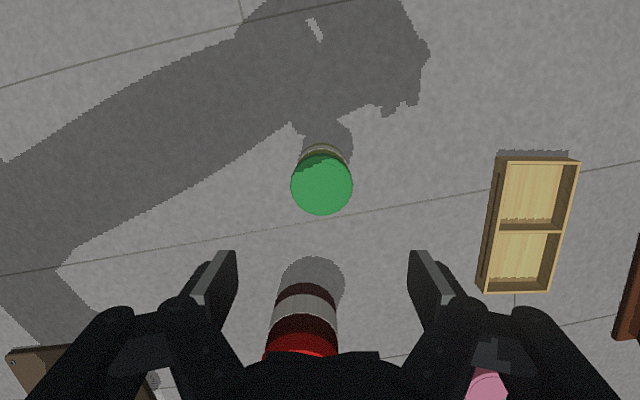

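Request:
{"name": "move_arm", "arguments": {
  "commands": [0.5,0.08,0,0,1,0,0,0,1,0,0,0,1,0,0,0,1,0,0,0,1,0,0,0,0.6,0,0,0,0.22,0,0,0,0,0,0,0,0,0,0,0]
}}

```text
time: 37.8
eef_pos: [0.3967, 0.2691, 0.0447]
tcp_rot: [0.068, 0.703, -0.068, 0.704]
contact_force: [-0.6, -0.4, 0.4]
opening: 0.94
```

Request:
{"name": "move_arm", "arguments": {
  "commands": [0,0,0,0,0,0,0,0,0,0,0,0,0,0,0,0,0,0,0,0,0,0,0,0],
  "jaw": 30,
  "force": 40
}}

```text
time: 38.55
eef_pos: [0.3962, 0.269, 0.0446]
tcp_rot: [0.068, 0.704, -0.068, 0.704]
contact_force: [-2.4, 0.5, 4.3]
opening: 0.607
```

```bash
python3 - <<'E'
from h import *
c,s=np.cos(-.193),np.sin(-.193);o=np.array([.601,.160])
for y in(.038,-.038):print((o+[-y*s,y*c]).round(4))
p=o+[-.038*s,.038*c];plan(p[0],p[1],.2,-.193)
cv2.imwrite(f"pics/wrist17.png",ctrl.read_camera("wrist")[:,:,::-1])
E
```

```text
[0.6083 0.1973]
[0.5937 0.1227]
t 38.5 pos [0.3962 0.269  0.0446] head -0.1926 units [-6.21 -1.19  8.88] minrows 9.0 turn 0.01 F [-2.4  0.5  4.3] op 51.8
```

View pics/wrist17.png

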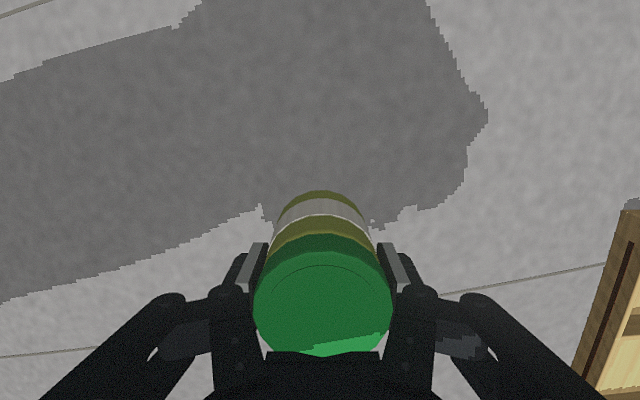

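Request:
{"name": "move_arm", "arguments": {
  "commands": [-0.3,0,0,0,-1,0,0,0,-1,0,0,0,-1,0,0,0,-1,0,0,0,-1,0,0,0,-0.9,0,0,0,0,-0.12,0.89,0,0,-0.12,0.89,0,0,-0.12,0.89,0,0,-0.12,0.89,0,0,-0.12,0.89,0,0,-0.12,0.89,0,0,-0.12,0.89,0,0,-0.12,0.89,0,0,-0.12,0.89,0,0,-0.12,0.89,0,0,0,0,0,0,0,0,0]
}}

```text
time: 40.98
eef_pos: [0.6083, 0.1965, 0.1979]
tcp_rot: [0.068, 0.704, -0.068, 0.703]
contact_force: [-0.3, -0.2, -2.2]
opening: 0.607
```

```bash
python3 - <<'E'
from h import *
plan(.6083,.1973,.0486,-.193)
w=ctrl.read_camera("wrist")
cv2.imwrite(f"pics/wrist18.png",w[:,:,::-1])
E
```

```text
t 41.0 pos [0.6083 0.1965 0.1979] head -0.193 units [5.97 0.04 0.  ] minrows 6.0 turn 0.0 F [-0.3 -0.2 -2.2] op 51.9
```

View pics/wrist18.png

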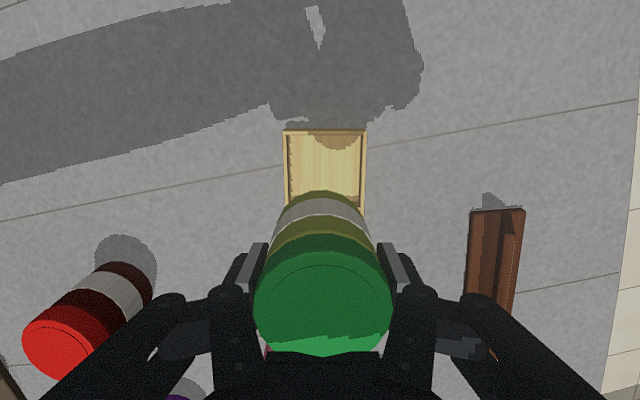

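Request:
{"name": "move_arm", "arguments": {
  "commands": [0.5,0.08,0.08,0,1,0,0,0,1,0,0,0,1,0,0,0,1,0,0,0,0.7,0,0,0,0.4,0,0,0,0.2,0,0,0,0,0,0,0,0,0,0,0]
}}

```text
time: 42.28
eef_pos: [0.6116, 0.1984, 0.0549]
tcp_rot: [0.068, 0.703, -0.068, 0.704]
contact_force: [0.8, 0.3, -2.3]
opening: 0.605
```

```bash
python3 - <<'E'
from h import *
plan(.6083,.1973,.0486,-.193)
w=ctrl.read_camera("wrist")
cv2.imwrite(f"pics/wrist19.png",w[:,:,::-1])
E
```

```text
t 42.3 pos [0.6116 0.1984 0.0549] head -0.1925 units [ 0.25 -0.07 -0.12] minrows 1.0 turn 0.01 F [ 0.8  0.3 -2.3] op 51.7
```

View pics/wrist19.png

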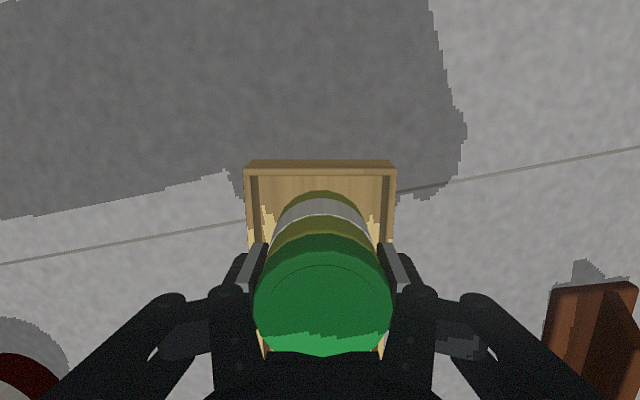

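Centred in the compartment (walls at 245 and 396, jar at ~322). Lower and release.

Request:
{"name": "move_arm", "arguments": {
  "commands": [0.1,0,0,0,0.07,0,0,0,0.04,0,0,0,0,0,0,0,0,0,0,0]
}}

```text
time: 42.95
eef_pos: [0.6109, 0.1983, 0.0488]
tcp_rot: [0.068, 0.704, -0.068, 0.704]
contact_force: [-1.0, 0.1, 1.1]
opening: 0.606
```

Request:
{"name": "move_arm", "arguments": {
  "commands": [0.03,0,0,0,0,0,0,0,0,0,0,0]
}}

```text
time: 43.32
eef_pos: [0.611, 0.1984, 0.0487]
tcp_rot: [0.068, 0.704, -0.068, 0.704]
contact_force: [-3.6, -0.0, 6.0]
opening: 0.607
```

Request:
{"name": "move_arm", "arguments": {
  "commands": [0,0,0,0,0,0,0,0,0,0,0,0,0,0,0,0,-0.3,0,0,0,-1,0,0,0,-1,0,0,0,-1,0,0,0,-1,0,0,0,-1,0,0,0,-1,0,0,0,-0.5,0,0,0],
  "jaw": 80
}}

```text
time: 44.82
eef_pos: [0.6116, 0.1984, 0.2203]
tcp_rot: [0.068, 0.703, -0.068, 0.705]
contact_force: [1.6, 0.5, 0.3]
opening: 0.94
```

```bash
python3 - <<'E'
from h import *
plan(.54,.0,None,-.193)
plan(.440,-.259,None,-.193)
w=ctrl.read_camera("wrist")
cv2.imwrite(f"pics/wrist20.png",w[:,:,::-1])
E
```

```text
t 44.8 pos [0.6116 0.1984 0.2203] head -0.1925 units [-0.01 -8.34 -1.29] minrows 9.0 turn 0.01 F [1.6 0.5 0.3] op 80.3
t 44.8 pos [0.6116 0.1984 0.2203] head -0.1925 units [ -0.03 -19.27  -3.24] minrows 20.0 turn 0.01 F [1.6 0.5 0.3] op 80.3
```

View pics/wrist20.png

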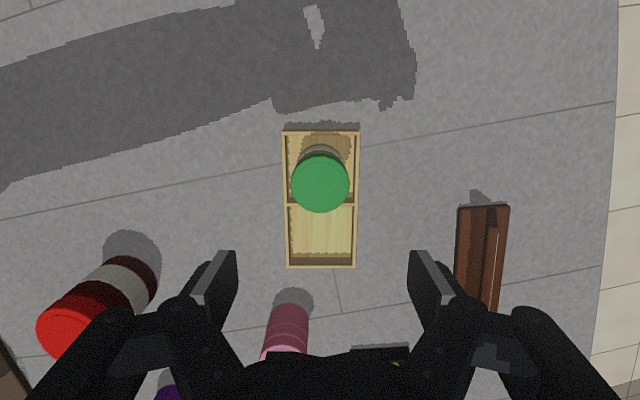

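```bash
python3 - <<'E'
from h import *
st=ctrl.get_state();W=cam("wrist",st)
q=[onz(W,p,.024)[:2] for p in [(282,130),(359.5,130),(288.5,267),(355,267)]]
print(np.round(q,4),np.mean(q,0));d=(q[0]+q[1]-q[2]-q[3])/2;print(np.hypot(*d),-np.arctan2(d[0],d[1]))
E
```

```text
[[0.5816 0.247 ]
 [0.6582 0.232 ]
 [0.5532 0.0935]
 [0.6286 0.0786]] [0.60538608 0.16278372]
0.15618493058671637 -0.18663328615960423
```

Request:
{"name": "move_arm", "arguments": {
  "commands": [0,-0.96,-0.16,0,0,-0.96,-0.16,0,0,-0.96,-0.16,0,0,-0.96,-0.16,0,0,-0.96,-0.16,0,0,-0.96,-0.16,0,0,-0.96,-0.16,0,0,-0.96,-0.16,0,0,-0.96,-0.16,0,0,-0.96,-0.16,0,0,-0.96,-0.16,0,0,-0.96,-0.16,0,0,-0.96,-0.16,0,0,-0.96,-0.16,0,0,-0.96,-0.16,0,0,-0.96,-0.16,0,0,-0.96,-0.16,0,0,-0.96,-0.16,0,0,-0.96,-0.16,0,0,-0.96,-0.16,0]
}}

```text
time: 47.38
eef_pos: [0.4392, -0.2586, 0.2175]
tcp_rot: [0.068, 0.704, -0.068, 0.704]
contact_force: [-0.2, 0.4, 0.1]
opening: 0.935
```

Request:
{"name": "move_arm", "arguments": {
  "commands": [0,0,0,0,0,0,0,0]
}}

```text
time: 47.62
eef_pos: [0.4401, -0.2573, 0.2176]
tcp_rot: [0.068, 0.704, -0.068, 0.704]
contact_force: [0.1, -0.4, -0.4]
opening: 0.936
```

```bash
python3 - <<'E'
from h import *
plan(.440,-.259,.047,-.193)
w=ctrl.read_camera("wrist")
cv2.imwrite(f"pics/wrist21.png",w[:,:,::-1])
E
```

```text
t 47.6 pos [ 0.4401 -0.2573  0.2176] head -0.1933 units [ 6.82 -0.07  0.01] minrows 7.0 turn -0.0 F [ 0.1 -0.4 -0.4] op 79.9
```

View pics/wrist21.png

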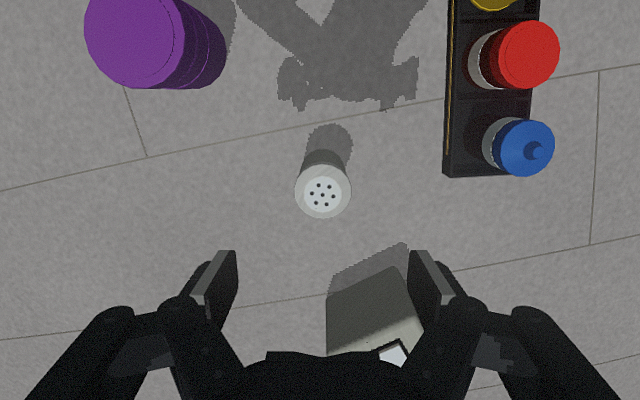

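```bash
python3 - <<'E'
from h import *
st=ctrl.get_state();W=cam("wrist",st)
print("shaker",onz(W,(323,192.5),.084).round(4),[onz(W,p,0).round(3) for p in [(327,294),(393,266)]])
T=cam("top");print([onz(T,p,.105).round(3) for p in [(450,233),(489,219),(496,248),(458,262)]])
plan(.4405,-.259,.047)
E
```

```text
shaker [ 0.4403 -0.2615  0.084 ] [array([ 0.415, -0.421,  0.   ]), array([ 0.502, -0.397,  0.   ])]
[array([ 0.49 , -0.396,  0.105]), array([ 0.533, -0.51 ,  0.105]), array([ 0.45 , -0.53 ,  0.105]), array([ 0.408, -0.419,  0.105])]
t 47.7 pos [ 0.4403 -0.2571  0.2176] head -0.1926 units [ 6.83 -0.08  0.03] minrows 7.0 turn None F [ 0.2 -0.8  0.7] op 79.7
```

Request:
{"name": "move_arm", "arguments": {
  "commands": [0.5,-0.14,0,0,1,0,0,0,1,0,0,0,1,0,0,0,1,0,0,0,1,0,0,0,0.9,0,0,0,0.4,0,0,0,0,0,0,0,0,0,0,0]
}}

```text
time: 48.92
eef_pos: [0.4404, -0.2614, 0.0486]
tcp_rot: [0.068, 0.703, -0.068, 0.704]
contact_force: [-0.6, -0.5, -0.9]
opening: 0.939
```

Request:
{"name": "move_arm", "arguments": {
  "commands": [0,0,0,0,0,0,0,0,0,0,0,0,0,0,0,0,0,0,0,0,0,0,0,0],
  "jaw": 30
}}

```text
time: 49.68
eef_pos: [0.4402, -0.2614, 0.0489]
tcp_rot: [0.068, 0.704, -0.068, 0.704]
contact_force: [-1.9, 1.4, 6.1]
opening: 0.556
```

```bash
python3 - <<'E'
from h import *
# wood -38: relative to green placing (.6112,.1984) shifted -76 mm along caddy y
c,s=np.cos(-.19),np.sin(-.19);p=np.array([.611,.1984])+[.076*s,-.076*c];print(p)
plan(p[0],p[1],.22,-.193)
cv2.imwrite(f"pics/wrist22.png",ctrl.read_camera("wrist")[:,:,::-1])
E
```

```text
[0.59664672 0.12376768]
t 49.7 pos [ 0.4402 -0.2614  0.0489] head -0.1925 units [-6.85 16.31  3.2 ] minrows 17.0 turn 0.01 F [-1.9  1.4  6.1] op 47.5
```

View pics/wrist22.png

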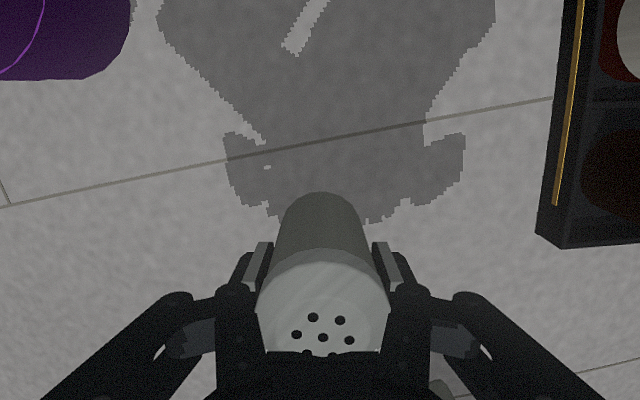

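Request:
{"name": "move_arm", "arguments": {
  "commands": [-0.3,0,0,0,-1,0,0,0,-1,0,0,0,-1,0,0,0,-1,0,0,0,-1,0,0,0,-1,0,0,0,-0.5,0,0,0]
}}

```text
time: 50.72
eef_pos: [0.44, -0.2611, 0.219]
tcp_rot: [0.068, 0.703, -0.068, 0.704]
contact_force: [0.6, -0.5, -2.8]
opening: 0.554
```

Request:
{"name": "move_arm", "arguments": {
  "commands": [0,0.9,0.18,0,0,0.9,0.18,0,0,0.9,0.18,0,0,0.9,0.18,0,0,0.9,0.18,0,0,0.9,0.18,0,0,0.9,0.18,0,0,0.9,0.18,0,0,0.9,0.18,0,0,0.9,0.18,0,0,0.9,0.18,0,0,0.9,0.18,0,0,0.9,0.18,0,0,0.9,0.18,0,0,0.9,0.18,0,0,0.9,0.18,0,0,0.9,0.18,0,0,0.9,0.18,0,0,0,0,0,0,0,0,0]
}}

```text
time: 53.22
eef_pos: [0.5967, 0.121, 0.2176]
tcp_rot: [0.068, 0.704, -0.068, 0.704]
contact_force: [0.1, -0.5, -2.1]
opening: 0.558
```

```bash
python3 - <<'E'
from h import *
plan(.5966,.1238,.0529,-.19)
cv2.imwrite(f"pics/wrist23.png",ctrl.read_camera("wrist")[:,:,::-1])
E
```

```text
t 53.2 pos [0.5967 0.121  0.2176] head -0.1923 units [ 6.59  0.11 -0.02] minrows 7.0 turn -0.03 F [ 0.1 -0.5 -2.1] op 47.7
```

View pics/wrist23.png

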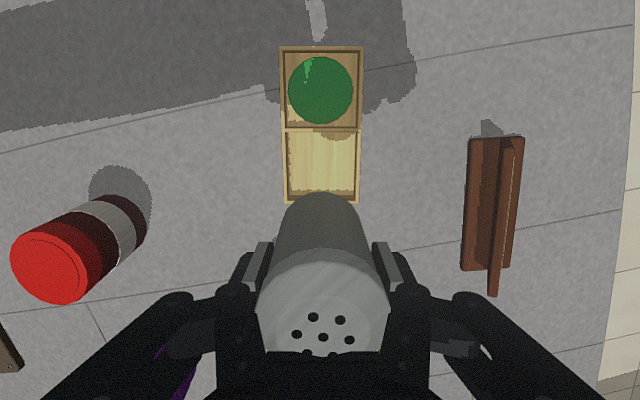

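Request:
{"name": "move_arm", "arguments": {
  "commands": [0.5,0.11,0,0,1,0,0,0,1,0,0,0,1,0,0,0,1,0,0,0,1,0,0,0,0.6,0,0,0,0.25,0,0,0,0,0,0,0,0,0,0,0]
}}

```text
time: 54.52
eef_pos: [0.5983, 0.1238, 0.0603]
tcp_rot: [0.068, 0.703, -0.068, 0.705]
contact_force: [0.3, 0.5, -2.0]
opening: 0.554
```

```bash
python3 - <<'E'
from h import *
plan(.5966,.1238,.0529,-.19)
cv2.imwrite(f"pics/wrist24.png",ctrl.read_camera("wrist")[:,:,::-1])
E
```

```text
t 54.5 pos [0.5983 0.1238 0.0603] head -0.1926 units [ 0.29 -0.01 -0.07] minrows 1.0 turn -0.03 F [ 0.3  0.5 -2. ] op 47.3
```

View pics/wrist24.png

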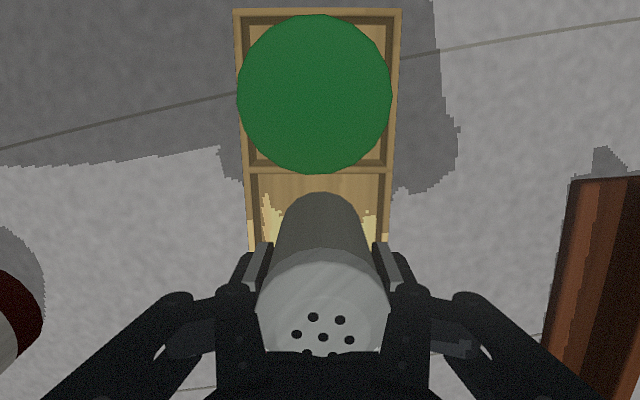

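Shaker is centred between the walls (248/390). Lower.

Request:
{"name": "move_arm", "arguments": {
  "commands": [0.12,0,0,0,0.08,0,0,0,0.04,0,0,0,0,0,0,0,0,0,0,0]
}}

```text
time: 55.2
eef_pos: [0.5973, 0.1238, 0.053]
tcp_rot: [0.068, 0.704, -0.068, 0.704]
contact_force: [0.3, 0.2, -1.2]
opening: 0.548
```

Request:
{"name": "move_arm", "arguments": {
  "commands": [0.03,0,0,0,0,0,0,0,0,0,0,0]
}}

```text
time: 55.58
eef_pos: [0.5973, 0.1238, 0.0523]
tcp_rot: [0.068, 0.704, -0.068, 0.704]
contact_force: [0.7, 0.0, -1.9]
opening: 0.542
```

Request:
{"name": "move_arm", "arguments": {
  "commands": [0.03,0,0,0,0,0,0,0,0,0,0,0]
}}

```text
time: 55.95
eef_pos: [0.5974, 0.1238, 0.0516]
tcp_rot: [0.068, 0.704, -0.068, 0.704]
contact_force: [0.2, -0.1, -1.9]
opening: 0.546
```

Request:
{"name": "move_arm", "arguments": {
  "commands": [0.03,0,0,0,0,0,0,0,0,0,0,0]
}}

```text
time: 56.32
eef_pos: [0.5974, 0.1238, 0.0509]
tcp_rot: [0.068, 0.704, -0.068, 0.704]
contact_force: [1.3, -0.1, -2.2]
opening: 0.541
```

```bash
python3 - <<'E'
from h import *
plan(.5966,.1238,.0529,-.19)
for n in("wrist","scene"):cv2.imwrite(f"pics/{n}25.png",ctrl.read_camera(n)[:,:,::-1])
E
```

```text
t 56.3 pos [0.5974 0.1238 0.0509] head -0.1926 units [-0.08 -0.   -0.03] minrows 1.0 turn -0.03 F [ 1.3 -0.1 -2.2] op 46.2
```

View pics/wrist25.png

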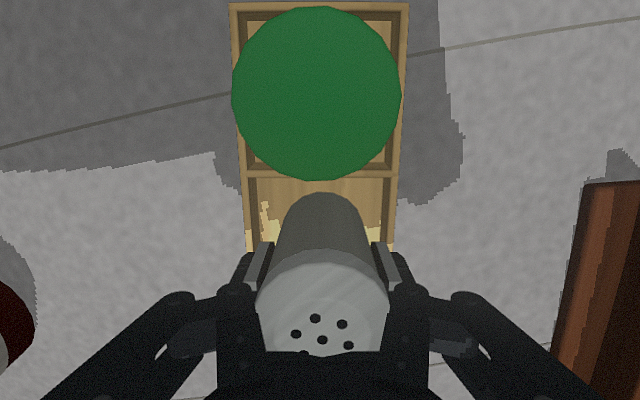

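```bash
python3 - <<'E'
import cv2,numpy as np
a=cv2.imread("pics/wrist24.png")[180:370,220:420];b=cv2.imread("pics/wrist25.png")[180:370,220:420]
s=cv2.imread("pics/scene25.png")[170:290,290:440]
cv2.imwrite("pics/c.png",np.hstack([cv2.resize(a,(400,380)),cv2.resize(b,(400,380))]));cv2.imwrite("pics/s.png",cv2.resize(s,(750,600),interpolation=2))
E
```

```text
(no output)
```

View pics/c.png

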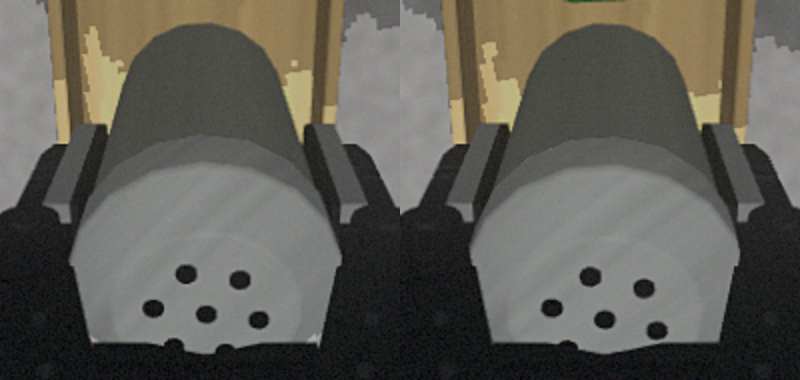

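View pics/s.png

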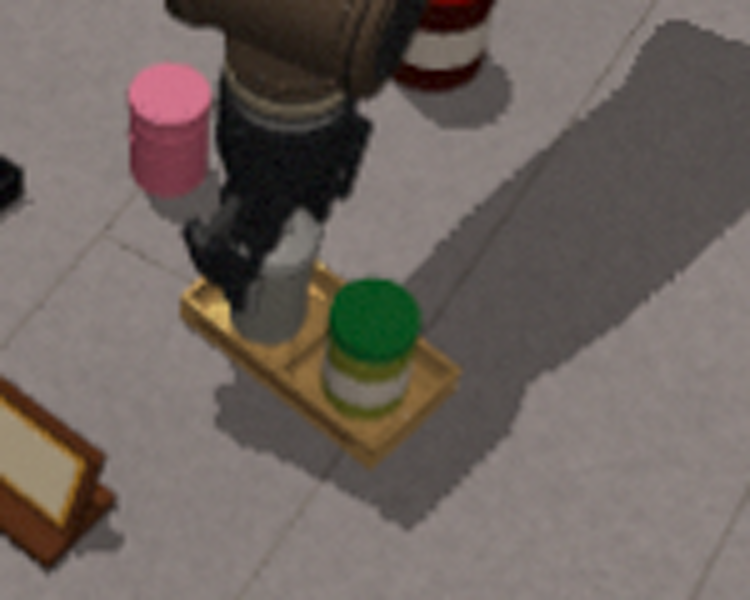

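Request:
{"name": "move_arm", "arguments": {
  "commands": [0,0,0,0,0,0,0,0,0,0,0,0],
  "force": 20
}}

```text
time: 56.8
eef_pos: [0.5974, 0.1237, 0.0508]
tcp_rot: [0.068, 0.704, -0.068, 0.704]
contact_force: [0.3, 0.7, -1.8]
opening: 0.542
```

```bash
python3 - <<'E'
from h import *
plan(.5966,.1238,.0529,-.19)
cv2.imwrite(f"pics/wrist26.png",ctrl.read_camera("wrist")[180:370,220:420,::-1])
D=cam("scene")
for z in(.004,.01):
  print("base",z,[proj(D,[.5966+.024*np.cos(a),.1238+.024*np.sin(a),z]).round(1).tolist() for a in(0.3,.6,.9)])
E
```

```text
t 56.8 pos [0.5974 0.1237 0.0508] head -0.1926 units [-0.08 -0.   -0.03] minrows 1.0 turn -0.03 F [ 0.3  0.7 -1.8] op 46.3
base 0.004 [[340.9, 239.4], [343.3, 239.6], [345.6, 239.3]]
base 0.01 [[341.0, 238.2], [343.4, 238.5], [345.7, 238.2]]
```

View pics/wrist26.png

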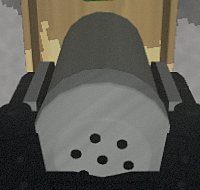

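Request:
{"name": "move_arm", "arguments": {
  "commands": [0.04,0,0,0,0,0,0,0,0,0,0,0]
}}

```text
time: 57.22
eef_pos: [0.5975, 0.1238, 0.0508]
tcp_rot: [0.068, 0.704, -0.068, 0.704]
contact_force: [-3.1, -0.5, 5.6]
opening: 0.538
```

```bash
python3 - <<'E'
from h import *
plan(.5966,.1238,.0529,-.19)
b=ctrl.read_camera("wrist")[180:370,220:420,::-1];a=cv2.imread("pics/wrist24.png")[180:370,220:420]
cv2.imwrite("pics/c2.png",np.hstack([cv2.resize(a,(400,380)),cv2.resize(b,(400,380))]))
E
```

```text
t 57.2 pos [0.5975 0.1238 0.0508] head -0.1924 units [-0.08 -0.01 -0.03] minrows 1.0 turn -0.03 F [-3.1 -0.5  5.6] op 46.0
```

View pics/c2.png

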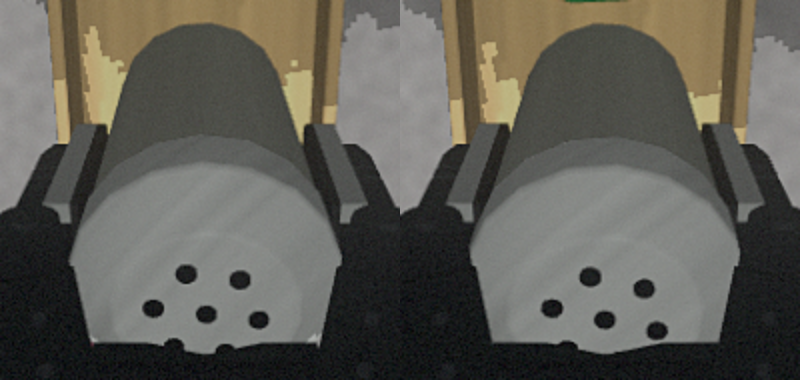

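Now it rests on the floor (force went from −1.9 to +5.6 N). Release.

Request:
{"name": "move_arm", "arguments": {
  "commands": [0,0,0,0,0,0,0,0,0,0,0,0,0,0,0,0,-0.3,0,0,0,-1,0,0,0,-1,0,0,0,-1,0,0,0,-1,0,0,0,-1,0,0,0,-1,0,0,0,0,0,0,0],
  "jaw": 80
}}

```text
time: 58.78
eef_pos: [0.5989, 0.1239, 0.2106]
tcp_rot: [0.068, 0.702, -0.068, 0.706]
contact_force: [-0.1, -0.9, 1.4]
opening: 0.933
```

```bash
python3 - <<'E'
from h import *
plan(.45,.35,None,-.19)
for n in("wrist","scene"):cv2.imwrite(f"pics/{n}27.png",ctrl.read_camera(n)[:,:,::-1])
E
```

```text
t 58.8 pos [0.5989 0.1239 0.2106] head -0.1926 units [-0.03  7.74 -7.58] minrows 8.0 turn -0.03 F [-0.1 -0.9  1.4] op 79.7
```

View pics/wrist27.png

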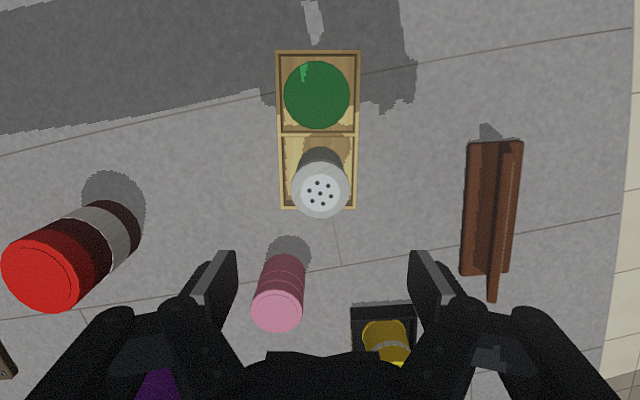

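View pics/scene27.png

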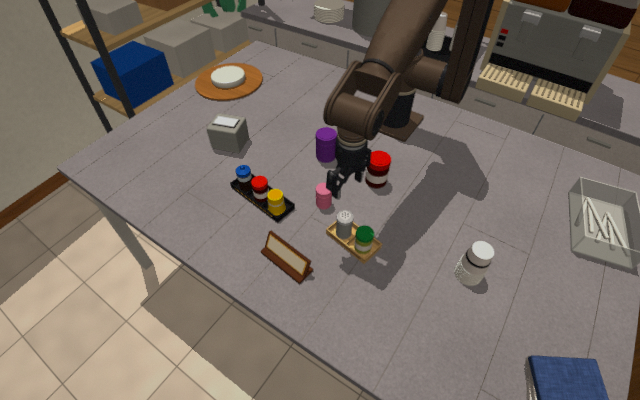

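Request:
{"name": "move_arm", "arguments": {
  "commands": [-0.5,0.86,-0.84,0,0,0.86,-0.84,0,0,0.86,-0.84,0,0,0.86,-0.84,0,0,0.86,-0.84,0,0,0.86,-0.84,0,0,0.86,-0.84,0,0,0.86,-0.84,0,0,0.86,-0.84,0,0,0,0,0,0,0,0,0,0,0,0,0]
}}

```text
time: 60.38
eef_pos: [0.4493, 0.349, 0.2193]
tcp_rot: [0.068, 0.704, -0.069, 0.704]
contact_force: [0.3, -0.2, -0.5]
opening: 0.939
```

```bash
python3 - <<'E'
from h import *
t=ctrl.read_camera("top")[:,:,::-1];s=ctrl.read_camera("scene")[:,:,::-1]
cv2.imwrite("pics/top28.png",cv2.resize(t[110:310,190:510],(800,500)));cv2.imwrite("pics/scene28.png",cv2.resize(s[130:290,210:410],(750,600)))
C=cam("top");o=cv2.imread("pics/top0.png")
for im in(o,t):
  m=mask(im[:,:,::-1].copy(),"wood");
  for b in blobs(m,300):
    if b[0][1]<260 and b[0][0]>200 and b[0][0]<300:print("wood bbox",b[0][:4])
d=cv2.absdiff(o,t)[120:170,260:340];print("sign diff",d.mean(), "napkin",cv2.absdiff(o,t)[210:270,440:500].mean(),"cups",cv2.absdiff(o,t)[195:235,120:180].mean())
E
```

```text
wood bbox [238, 176, 50, 33]
wood bbox [237, 176, 53, 34]
sign diff 6.652 napkin 7.435 cups 40.71888888888889
```

View pics/top28.png

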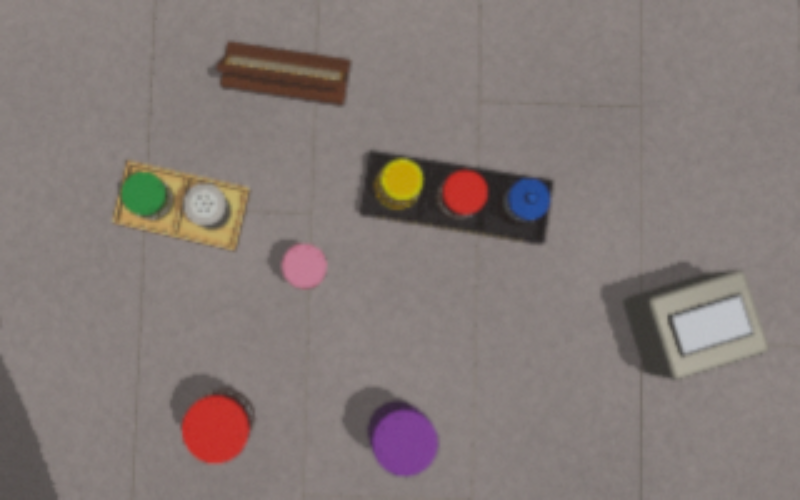

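View pics/scene28.png

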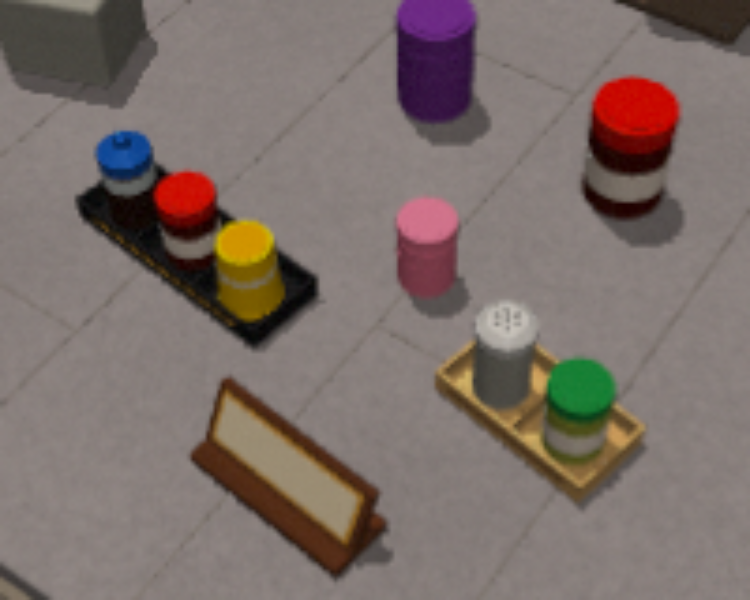

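```bash
python3 - <<'E'
from h import *
print(ctrl.get_state()["contact_force"],onz(cam("top"),(141,215),.125),ctrl.sign_off())
E
```

```text
the job is handed in; nothing more can be done
[-0.69587867  0.07729873  0.33267857] [0.51381105 0.48317623 0.125     ] None
```

The job is done and handed in at about 60 s. The black caddy holds the yellow tumbler (mouth down), the small red-lidded jar and the blue-capped bottle. The wooden caddy holds the green-lidded jar and the steel shaker.

**Last pictures:** the top and scene views show all five standing upright, one to a compartment. I saw no change in the caddies, the sign, the napkin box, or the pink, purple and large red jars. The gripper was open and about 0.22 m up, touching nothing.

**What disagreed or was not confirmed:**
- **Shaker:** contact with the floor showed about 2 mm lower than I expected. It turned slightly in the grip and the jaw opening fell by about 1 mm. I lowered it in small steps until it clearly bore on the floor, then released it, and it stood upright.
- **Cup stack:** the automatic before-and-after comparison read high there, most likely because the arm or its shadow was in view. So only the scene picture taken just before I moved the arm away shows it standing. That last move passed well above it, at 0.22 m against its 0.125 m.

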